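Cock the snap clamp, load the spacer block and trip it

TASK

Swing the blue sprung arm of the snap clamp back by its black handle post until its sear catches and it stays cocked by itself, easing it in by feel so that it is not jammed hard against the rubber stop just behind the catch. Lay the steel spacer block flat in the outlined seat, long side along the small steel fence, then press the red trigger gently so that the arm snaps shut and clamps the block squarely against the fence. Leave the other things on the bench where they are.

Things in the scene. Friction and masses are not known exactly. Their poses are not given: they have to be found in the camera images.
- clamp_base: The snap clamp's aluminium base plate, bolted to the bench, 205 (x) x 230 (y) x 20 mm; origin at the centre of its underside, z up. The fence is near its -x edge (towards the robot), the arm's pivot near its +y edge, the trigger near its -y edge, the sear block with brass ramp and rubber stop towards +x.
- pivot (a point): Point on the arm's vertical pivot axis at the top face of the plate, 40 mm to -x and 90 mm to +y of the base plate's centre.
- seat (a point): Centre of the block's seat on the plate's top face, 20 mm above the bench, outlined 21 x 53 mm; axes as the base plate. The steel fence, 36 mm long (y) and 18 mm high, has its face 10 mm to -x of this point, so the 20 mm thick block touching it is centred here. The cocked arm stands at least 40 mm from this point.
- handle (a point): Top centre of the black round upright handle post on the sprung arm: post 13 mm in diameter, 56 mm tall, top 100 mm above the bench, on the arm's axis 125 mm from the pivot. The arm itself is a blue bar 16 mm wide whose top is 44 mm above the bench.
- snap_arm (a joint): Angle of the sprung arm about its vertical pivot, rad. 0 = at rest, pointing along -y of the plate; grows as it is swung towards +x of the plate (counter-clockwise from above). A spring pulls it back with 3.5 to 7 N at the handle. The sear catches it somewhere between 0.71 and 0.89, set differently each time and hidden. Caught, it stays by itself. Clamping the block it stands near 0.11.
- trigger (a joint): Downward travel of the red button, m: 0 = up, at most 0.0115. It moves with the sear: it dips up to 9 mm as the arm's pin rides over the ramp (the last 20 mm before the catch, up to 15 N at the handle) and pops back up as the arm is caught. Pressed 5 to 9 mm (6 to 12 N) by hand it lets the cocked arm go; it springs back up.
- trigger_top (a point): Top centre of the red round trigger button, 20 mm in diameter, 50 mm above the bench when up, pressed straight down. It lies clear outside the arm's sweep.
- spacer_block: Ground steel spacer block, 20 (x) x 50 (y) x 25 (z) mm, 90 g, loose on the bench; origin at the centre of its underside. Its ends (50 mm apart) are the faces to grip for loading, as the fence and the arm's pad take the long sides.
- swab_tub: Bystander: round white tub with a blue lid, 60 mm diameter, 62 mm tall; origin under its centre.
- fuse_box: Bystander: small blue and clear box, 38 x 59 x 20 mm; origin under its centre.
- loupe: Bystander: black loupe, 37 mm diameter, 40 mm tall; origin under its centre.
- tape_roll: Bystander: roll of dark tape lying flat, 58 mm diameter, 19 mm tall; origin under its centre.
- bearing: Bystander: ball bearing lying flat, 26 mm diameter, 8 mm tall; origin under its centre.
- stop_pad (a joint): How far the rubber over-travel stop behind the sear is squeezed by the arm, m, 0 = not touched. It begins about 3 mm (at the handle) past the catch and is stiff, about 5 N per mm at the handle; squeezed by 5 mm (28 N at the handle) it is jammed.
Not all that is in view belongs to the job. Leave any green look-alike of the spacer_block alone.

How it is judged:
By the outcome, as a careful person would: the job done as asked, in the order asked, and still so for the second after the job is handed in, with the robot touching nothing.
It also fails if it takes over 72 s, if anything falls off the work surface, if the arm or the gripper's body presses on something with over 40 N, if the wrist force passes 120 N, or if a joint passes its speed limit or range.

ROBOT

A 6-joint arm with a two-finger parallel gripper is mounted at the origin on a cart in front of the work surface, level with it; the furniture and walls round the work are solid. World frame = base frame: x ahead of the robot, y to its left, z up, the work surface at z = 0. Lengths are in m, angles in degrees, forces in N, time in s.
With the tool pointing down it reaches from about 0.35 to 0.95 m from the base axis. Payload 17.4 kg.
Tool frame: the origin (TCP) lies between the finger pads; the fingertips stand ahead of it and the grasp point (between the pads) lies 2 mm behind it (tcp_to_tips is the z of the fingertips in the tool frame, in m); z points along the fingers, x is the direction in which the jaws open and shut, and the axes are right-handed (so a half turn about z gives the same grasp; the last joint's range is limited). The gripper opens to 93 mm and grips with 3 to 60 N. Pads are 15 mm wide; open, the fingers measure 128 mm over their backs; the gripper's body (75 mm by 188 mm) begins 65 mm behind the grasp point.
Start: joints at [63.381, 6.646, 82.598, -0, 90.757, -2.166], TCP at [0.279, 0.614, 0.236] pointing down, gripper open.
Joint ranges: [-162.19, 162.19], [-47.58, 125.68], [4.15, 143.07], [-65.23, 245.23], [0.69, 171.88], [-170.13, 170.13]. Speed limits (degrees/s): [108.29, 108.29, 127.2, 180, 180, 180].

INTERFACE

Orientations are given as a 3x3 rotation matrix whose columns are the frame's x, y, z axes.
In Python, from rig import get_obs, capture, finish_job, recognise, tcp_to_tips gives the robot as it stands.
- The arm moves only by the tool step_arm, never from a script. Its argument "increments" is a list of rows, each a list of 3 entries, a list of its own where there are three numbers: the finger opening in mm, from 0 to 93, then the shift along the tool's x, y, z in mm, then the turn, a rotation vector about the tool's x, y, z in rad. In form: [[hand, [x, y, z], [ax, ay, az]], ...]. A call has 1 to 20 rows; each row shifts and turns the pose as measured when the row begins, along the tool's axes as they then stand; what a row does not reach is not made up. A row lasts 1/8 s, in which the tool goes at most 62.5 mm and 10.7 degrees, less where a joint would pass 70% of its speed; a pose out of reach is approached as far as the arm can. A call with a gripper value outside its range is refused whole. The fingers move at their own pace and stop on an object; the grip force is fixed at half the most. Time passes only in rows, so rows that do not move let the fingers close. It gives the time, the measured TCP pose, the force and the opening at its end, in the units of the state.
- get_obs(): the state, without advancing time (a new reading comes with each control period).
- capture(name): name is "scene" or "top"; returns a dict with "image" (480x640x3 uint8, blue, green, red), "depth" (480x640 float32, m along the optical axis (not along the pixel's ray), 0 where there is no reading), "camera_matrix" (3x3 intrinsics, pixels), "eye" and "rotation" of the camera in the world. Camera axes: x right, y down, z forward; pixel columns grow to the right and rows downward; lengths in m; the calibration is good to about 2 mm. A picture is of the moment at which its call begins.
- finish_job(): hands the job in, once; it reports no verdict.
Trained networks look in a picture, given as the dict that the camera call returned (one of the last four; its "shot" number tells which), for a name from the list of things; names that differ only in an ending like _2 or _b are one class to them, and where a whole thing is asked for, a point or a joint stands for the part that bears it (a point fixed in the world has none). Each returns a list of dicts, best first, with "p" (0 to 1); they miss things now and then, are a little off and sometimes report something else, mostly with a low value. They report only what shows in the picture. A call takes as long as a camera call. They do not tell look-alikes from the thing itself.
- recognise(name, picture): "pixel" ([column, row] in pixels, amid what is visible of it).
The state is a dict: "time_s": time; "joints": joint angles; "joint_velocities": joint speeds; "effort": joint torques, N m; "tcp_pos": TCP position; "tool_rot": TCP orientation; "force": force on the tool from outside, world axes, zero at the start; "moment": the same for the moment, N m; "gripper_width": finger opening in m.
Only numpy, scipy, OpenCV 4.12 (cv2) and the standard library are available. Lean on these libraries where they do the work, as an engineer would, in place of code of your own. Each camera call takes 0.05 s, during which the arm holds its last target.

## Working session

There is one attempt and no reset: what is moved stays moved. The work goes in short steps, Python scripts to look and compute and a tool call to move; the robot and the scene stay as the last step left them, time stands still between calls to the robot, and variables do not carry over. Pictures are saved under pics/ and viewed, and the job is handed in when it is done.

Besides the shell and the picture viewer there is one more tool, called after "Request:" in YAML: its name, and indented under it one key for each argument. step_arm: Moves the arm, as the interface text tells. Its arguments: {"type":"object","properties":{"increments":{"type":"array","items":{"type":"array"}}},"required":["increments"]}

```bash
ls; mkdir -p pics
cat > h.py <<'E'
import numpy as np, cv2
from rig import get_obs, capture, finish_job, recognise, tcp_to_tips
def world(c,px,z=None):
    K=c["camera_matrix"];u,v=px
    R=np.array(c["rotation"]);e=np.array(c["eye"])
    r=R@np.array([(u-K[0,2])/K[0,0],(v-K[1,2])/K[1,1],1.])
    if z is None:
        d=c["depth"][int(round(v)),int(round(u))]; return e+r*d
    return e+r*(z-e[2])/r[2]
def pix(c,p):
    q=np.array(c["rotation"]).T@(np.array(p)-np.array(c["eye"]));q=c["camera_matrix"]@(q/q[2]);return q[:2]
E
python3 - <<'E'
from h import *
print(tcp_to_tips,get_obs())
for n in ["top","scene"]:
    c=capture(n);cv2.imwrite(f"pics/{n}0.png",c["image"])
    np.savez(f"{n}0.npz",**{k:c[k] for k in("image","depth","camera_matrix","eye","rotation")})
    print(n,c["eye"],c["camera_matrix"])
    for o in ["clamp_base","handle","trigger_top","spacer_block","swab_tub","fuse_box","loupe","tape_roll","bearing"]:
        print(o,[(np.round(r["pixel"]),round(r["p"],2),world(c,r["pixel"]).round(3)) for r in recognise(o,c)[:3]])
E
```

```text
pics
0.017 {'time_s': 0.0, 'joints': array([ 6.33799648e+01,  6.67149964e+00,  8.26333164e+01, -1.99594471e-03,
        9.07559593e+01, -2.16654000e+00]), 'joint_velocities': array([ 0.0536563 ,  0.06006814, -0.03470515,  0.00649492, -0.02043778,
       -0.00206697]), 'effort': array([-2.70688914e-03, -7.21274757e+01, -6.22606659e+01,  7.78354914e-02,
        2.38775136e-02, -6.81744086e-05]), 'tcp_pos': array([0.27936719, 0.61428482, 0.23496239]), 'tool_rot': array([[ 4.13954691e-01,  9.10297378e-01, -4.44142345e-04],
       [ 9.10296868e-01, -4.13954929e-01, -9.63896944e-04],
       [-1.06128777e-03, -5.29172384e-06, -9.99999437e-01]]), 'force': array([ 0.47032547, -0.04054677,  0.09546567]), 'moment': array([ 0.00945528, -0.02888294,  0.04407263]), 'gripper_width': 0.09288878462770091}
top [0.30486714 0.13645204 1.49404179] [[540.98198173   0.         324.12636605]
 [  0.         540.98198173 258.88538457]
 [  0.           0.           1.        ]]
clamp_base [(array([240., 288.]), 0.55, array([0.494, 0.374, 0.019]))]
handle [(array([235., 300.]), 0.72, array([0.457, 0.384, 0.044]
[... 851 characters left out ...]

clamp_base [(array([254., 228.]), 0.57, array([0.495, 0.358, 0.026]))]
handle [(array([238., 219.]), 0.69, array([0.465, 0.391, 0.046]))]
trigger_top []
spacer_block [(array([324., 320.]), 0.81, array([ 0.486, -0.014,  0.022])), (array([292., 339.]), 0.81, array([ 0.397, -0.022,  0.025])), (array([352., 297.]), 0.55, array([0.579, 0.008, 0.024]))]
swab_tub [(array([416., 313.]), 0.65, array([ 0.651, -0.136,  0.063]))]
fuse_box [(array([405., 282.]), 0.56, array([ 0.717, -0.017,  0.018]))]
loupe [(array([328., 215.]), 0.7, array([0.691, 0.291, 0.029]))]
tape_roll [(array([309., 198.]), 0.77, array([0.69 , 0.396, 0.019]))]
bearing [(array([422., 357.]), 0.46, array([ 0.617, -0.206,  0.01 ]))]
```

Run:
```python
import cv2
a=cv2.imread("pics/top0.png");cv2.imwrite("pics/t1.png",cv2.resize(a[190:350,170:330],None,fx=3.75,fy=3.75,interpolation=cv2.INTER_CUBIC))
cv2.imwrite("pics/t2.png",cv2.resize(a[180:345,340:470],None,fx=3.6,fy=3.6,interpolation=cv2.INTER_CUBIC))
```

```text
(no output)
```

View pics/t1.png

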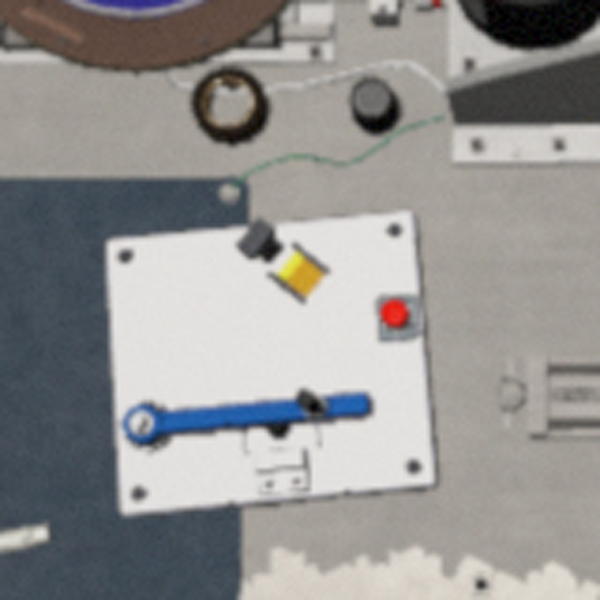

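View pics/t2.png

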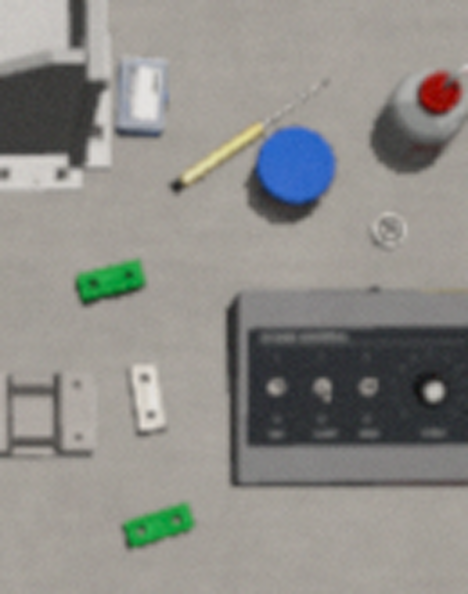

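View pics/scene0.png

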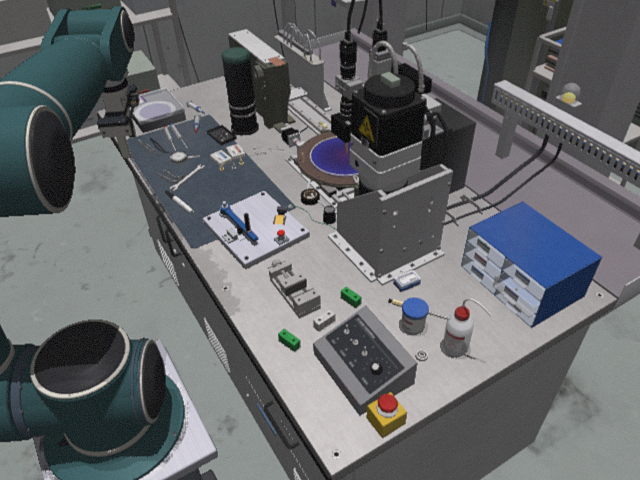

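The steel block is the grey-white one at top px (380,290). The two green ones at (370,258) and (385,325) are look-alikes, so I leave them alone. The clamp is around (240,288) and its arm is at rest. The next step is measuring the poses.

Run:
```python
from h import *
c=dict(np.load("top0.npz"))
cr=[(107,240),(412,210),(437,487),(120,515)]
W=np.array([world(c,(170+u/3.75-.4,190+v/3.75-.4),.02) for u,v in cr]);print(W.round(4))
print("centre",W.mean(0)); 
# TL(+x,+y) TR(+x,-y) BR(-x,-y) BL(-x,+y)
vy=(W[0]+W[3]-W[1]-W[2])/2; vx=(W[0]+W[1]-W[2]-W[3])/2
print("dims",np.linalg.norm(vx),np.linalg.norm(vy),"yaw",np.degrees(np.arctan2(vx[1],vx[0])),np.degrees(np.arctan2(-vy[0],vy[1])))
img=c["image"].astype(int);hsv=cv2.cvtColor(c["image"],cv2.COLOR_BGR2HSV)
# plate mask refinement
m=((img.min(2)>195)).astype(np.uint8); m[:,:190]=0;m[:240]=0;m[335:]=0;m[:,300:]=0
m=cv2.morphologyEx(m,cv2.MORPH_CLOSE,np.ones((25,25)))
n,l,s,ce=cv2.connectedComponentsWithStats(m);i=1+s[1:,4].argmax();print(s[i])
p=np.argwhere(l==i)[:,::-1].astype(np.float32)
P=np.array([world(c,q,.02)[:2] for q in p],np.float32);print("plate rect",cv2.minAreaRect(P))
# red button
m=((hsv[...,0]<8)|(hsv[...,0]>172))&(hsv[...,1]>150);m[:,:260]=0;m[:,290:]=0;m[:260]=0;m[290:]=0
q=np.argwhere(m)[:,::-1].mean(0);print("trigger",q,world(c,q,.05))
# block
g=np.median(img[295:310,365:376].reshape(-1,3),0);print("bench",g)
m=(img.min(2)>185).astype(np.uint8)
m[:277]=0;m[305:]=0;m[:,:370]=0;m[:,392:]=0
m=cv2.morphologyEx(m,cv2.MORPH_CLOSE,np.ones((5,5)))
n,l,s,ce=cv2.connectedComponentsWithStats(m);i=1+s[1:,4].argmax();print(s[i])
p=np.argwhere(l==i)[:,::-1].astype(np.float32)
P=np.array([world(c,q,.025)[:2] for q in p],np.float32);print("block",P.mean(0),cv2.minAreaRect(P))
for (u,v) in [(340,300),(350,290),(360,290),(365,290),(420,290)]: print(u,v,world(c,(u,v)).round(3))
```

```text
[[0.5909 0.4943 0.02  ]
 [0.6121 0.2684 0.02  ]
 [0.4071 0.2483 0.02  ]
 [0.3883 0.4775 0.02  ]]
centre [0.49959506 0.372095   0.02      ]
dims 0.20460098031054802 0.22841629144425457 yaw 5.169231303782356 5.030316424396156
[ 199  246   86   81 5917]
plate rect ((0.5008585453033447, 0.37278902530670166), (0.20160891115665436, 0.22499126195907593), 5.216480731964111)
trigger [274.775 273.175] [0.52983271 0.27763195 0.05      ]
bench [154. 160. 165.]
[377 282   8  17 103]
block [ 0.48607755 -0.00946045] ((0.4858793020248413, -0.009550133720040321), (0.04518058896064758, 0.016655754297971725), 6.6604084968566895)
340 300 [0.456 0.102 0.05 ]
350 290 [0.488 0.073 0.012]
360 290 [0.483 0.048 0.046]
365 290 [0.482 0.035 0.052]
420 290 [ 0.48  -0.111  0.062]
```

```bash
cat >> h.py <<'E'
YAW=np.radians(5.1);C=np.array([0.5000,0.3724])
def p2w(x,y):  # plate mm -> world m
    c,s=np.cos(YAW),np.sin(YAW);return C+np.array([c*x-s*y,s*x+c*y])/1000
def handle(th): return p2w(-40+125*np.sin(th),90-125*np.cos(th))
E
python3 - <<'E'
from h import *
c=dict(np.load("top0.npz"));im=cv2.resize(c["image"][240:330,190:300],None,fx=7,fy=7,interpolation=cv2.INTER_CUBIC)
def dr(p,col):
    u,v=pix(c,p);q=(int((u-190+.5)*7),int((v-240+.5)*7));cv2.circle(im,q,4,col,2)
for x in(-102.5,102.5):
    for y in(-115,115): dr([*p2w(x,y),.02],(0,0,255))
dr([*p2w(-40,90),.044],(0,255,255))
dr([*handle(0),.1],(0,255,0));dr([*handle(0),.044],(255,0,255))
cv2.imwrite("pics/ov.png",im);print("handle",handle(0),handle(.8))
q=np.array([0.52983,0.27763])-C;cc,s=np.cos(YAW),np.sin(YAW);print("trig plate",cc*q[0]+s*q[1],-s*q[0]+cc*q[1])
E
```

```text
handle [0.46326966 0.33398279] [0.54921404 0.37971547]
trig plate 0.021287392467170617 -0.09704652864450461
```

View pics/ov.png

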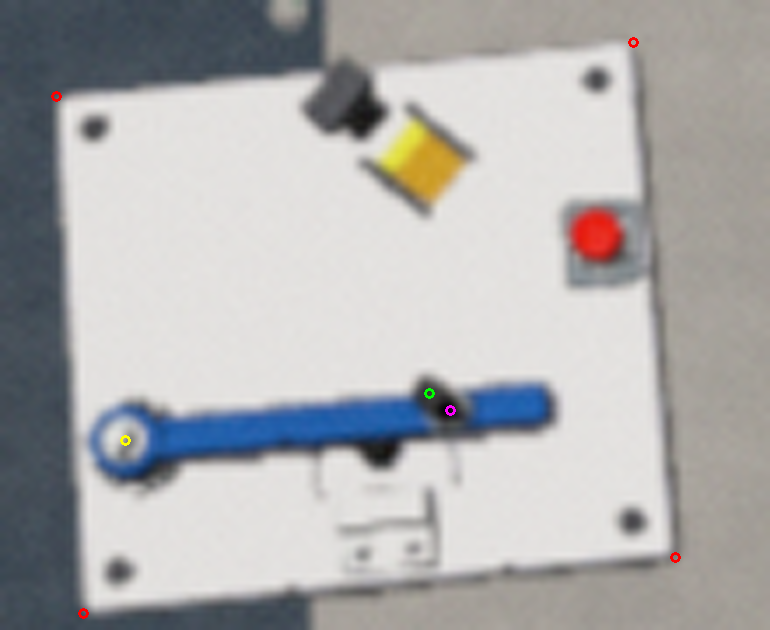

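```bash
cat >> h.py <<'E'
from scipy.spatial.transform import Rotation as Ro
def ang(R): return np.degrees(np.arctan2(R[1,0],R[0,0]))
def plan(pts,hand):
    """pts: list of (x,y,z,jawdeg,nrows) from current pose; prints rows"""
    o=get_obs();p=np.array(o["tcp_pos"]);R=np.array(o["tool_rot"]);out=[]
    for x,y,z,a,n in pts:
        a=np.radians(a);Rt=np.array([[np.cos(a),np.sin(a),0],[np.sin(a),-np.cos(a),0],[0,0,-1.]])
        rv=Ro.from_matrix(R.T@Rt).as_rotvec();d=(np.array([x,y,z])-p)/n
        for i in range(n):
            r=rv/n;out.append([hand,[round(float(v),1) for v in R.T@d*1000],[round(float(v),3)+0. for v in r]])
            R=R@Ro.from_rotvec(r).as_matrix();p=p+d
    print(out)
def st():
    o=get_obs();print(o["time_s"],o["tcp_pos"].round(4),round(ang(o["tool_rot"]),2),o["force"].round(2),o["gripper_width"])
E
python3 - <<'E'
from h import *
h=handle(0);plan([(*h,.15,5.1,9),(*h,.076,5.1,2)],30)
E
```

```text
[[30, [-19.9, 31.5, 9.5], [0.0, 0.0, 0.117]], [30, [-16.1, 33.6, 9.5], [0.0, 0.0, 0.117]], [30, [-12.1, 35.3, 9.5], [0.0, 0.0, 0.117]], [30, [-7.8, 36.4, 9.5], [0.0, 0.0, 0.117]], [30, [-3.5, 37.1, 9.5], [0.0, 0.0, 0.117]], [30, [0.8, 37.3, 9.5], [0.0, 0.0, 0.117]], [30, [5.2, 36.9, 9.5], [0.0, 0.0, 0.117]], [30, [9.5, 36.0, 9.5], [0.0, 0.0, 0.117]], [30, [13.6, 34.7, 9.5], [0.0, 0.0, 0.117]], [30, [-0.0, -0.0, 37.0], [0.0, 0.0, 0.0]], [30, [-0.0, -0.0, 37.0], [0.0, 0.0, 0.0]]]
```

Request:
step_arm:
  increments:
    - [30,[-20,31.5,9.5],[0,0,0.117]]
    - [30,[-16,33.5,9.5],[0,0,0.117]]
    - [30,[-12,35,9.5],[0,0,0.117]]
    - [30,[-8,36.5,9.5],[0,0,0.117]]
    - [30,[-3.5,37,9.5],[0,0,0.117]]
    - [30,[1,37,9.5],[0,0,0.117]]
    - [30,[5,37,9.5],[0,0,0.117]]
    - [30,[9.5,36,9.5],[0,0,0.117]]
    - [30,[13.5,34.5,9.5],[0,0,0.117]]
    - [30,[0,0,0],[0,0,0]]

```text
time_s: 2.25
tcp_pos: [0.4639, 0.3237, 0.1478]
tool_rot: [[0.998, 0.057, 0.001], [0.057, -0.998, 0.001], [0.001, -0.001, -1.0]]
force: [-0.6, 0.6, -0.3]
gripper_width: 0.0299
```

Run:
```python
from h import *
st();h=handle(0);plan([(*h,.15,5.1,2)],30)
```

```text
2.25 [0.4639 0.3237 0.1478] 3.28 [-0.58  0.63 -0.3 ] 0.029855740295039738
[[30, [-0.0, -5.1, -1.1], [-0.001, -0.001, -0.016]], [30, [0.0, -5.1, -1.1], [-0.001, -0.001, -0.016]]]
```

Request:
step_arm:
  increments:
    - [30,[0,-10,0],[0,0,-0.032]]
    - [30,[0,0,24],[0,0,0]]
    - [30,[0,0,24],[0,0,0]]
    - [30,[0,0,24],[0,0,0]]
    - [30,[0,0,0],[0,0,0]]

```text
time_s: 2.88
tcp_pos: [0.4619, 0.3407, 0.0762]
tool_rot: [[0.994, 0.106, 0.003], [0.106, -0.994, 0.004], [0.004, -0.004, -1.0]]
force: [-0.4, -0.3, -0.6]
gripper_width: 0.0302
```

Run:
```python
from h import *
st();c=capture("top");cv2.imwrite("pics/a.png",cv2.resize(c["image"][210:340,170:320],None,fx=5,fy=4.6))
c=capture("scene");cv2.imwrite("pics/b.png",cv2.resize(c["image"][150:290,170:330],None,fx=5,fy=4.2))
h=handle(0)
ps=[(*handle(t),.076,5.1+np.degrees(t),1) for t in np.arange(.08,.9,.08)];plan(ps,30)
```

```text
2.875 [0.4619 0.3407 0.0762] 6.09 [-0.45 -0.29 -0.61] 0.03018133867109593
[[30, [9.5, 6.7, 2.5], [-0.005, -0.007, -0.064]], [30, [10.0, -0.4, -0.0], [0.0, 0.0, -0.08]], [30, [10.0, -0.4, -0.0], [0.0, 0.0, -0.08]], [30, [10.0, -0.4, -0.0], [0.0, 0.0, -0.08]], [30, [10.0, -0.4, -0.0], [0.0, 0.0, -0.08]], [30, [10.0, -0.4, -0.0], [0.0, 0.0, -0.08]], [30, [10.0, -0.4, -0.0], [0.0, 0.0, -0.08]], [30, [10.0, -0.4, -0.0], [0.0, 0.0, -0.08]], [30, [10.0, -0.4, -0.0], [0.0, 0.0, -0.08]], [30, [10.0, -0.4, -0.0], [0.0, 0.0, -0.08]], [30, [10.0, -0.4, -0.0], [0.0, 0.0, -0.08]]]
```

View pics/a.png

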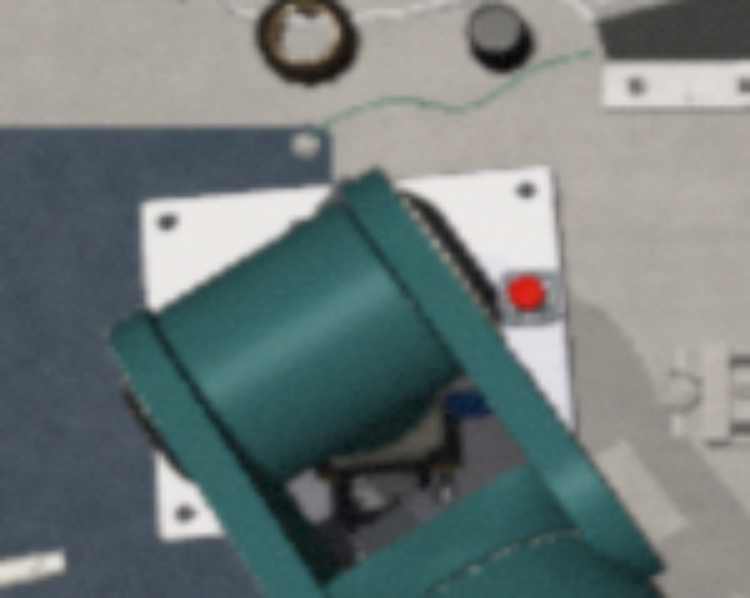

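View pics/b.png

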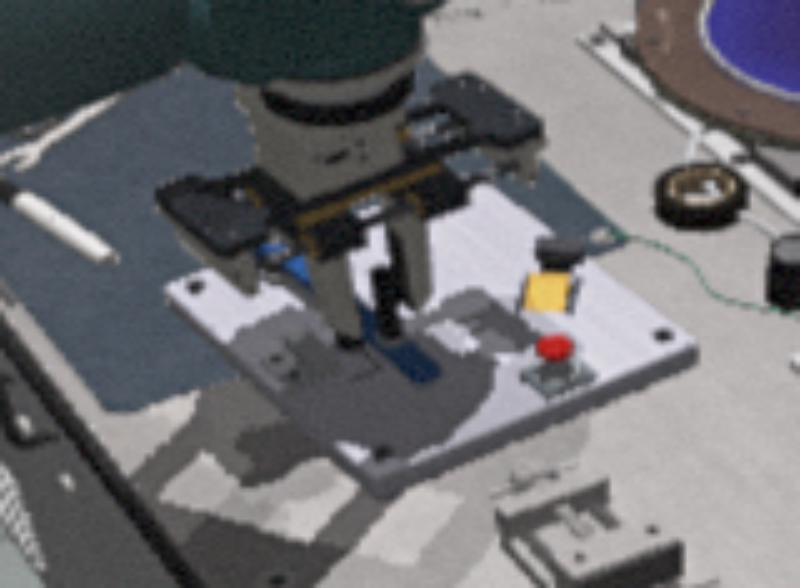

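Request:
step_arm:
  increments:
    - [30,[0,6.5,1],[-0.003,-0.004,0.017]]
    - [30,[9,0,0],[0,0,0]]
    - [30,[10,-0.4,0],[0,0,-0.08]]
    - [30,[10,-0.4,0],[0,0,-0.08]]
    - [30,[0,0,0],[0,0,0]]

```text
time_s: 3.6
tcp_pos: [0.4943, 0.3394, 0.0806]
tool_rot: [[0.968, 0.249, 0.003], [0.249, -0.968, 0.005], [0.004, -0.004, -1.0]]
force: [-4.1, 0.9, -0.3]
gripper_width: 0.0303
```

```bash
cat >> h.py <<'E'
def plr():
    o=get_obs();p=o["tcp_pos"][:2];d=p-p2w(-40,90);a=np.arctan2(d[1],d[0])-YAW+np.pi/2
    R=np.hypot(*d)*1000;t=np.array([np.cos(a+YAW),np.sin(a+YAW)]);f=np.array(o["force"])
    print("t",o["time_s"],"TCP theta",round(a,4),"R",round(R,1),"jaw-theta",round(np.radians(ang(o["tool_rot"]))-YAW-a,3),"Ft",round(f[:2]@t,2),"Fr",round(f[0]*t[1]-f[1]*t[0],2),"Fz",round(f[2],2),"z",round(o["tcp_pos"][2],4))
E
python3 -c "
from h import *
plr()"
```

```text
t 3.6 TCP theta 0.2512 R 126.3 jaw-theta -0.088 Ft -3.57 Fr -2.18 Fz -0.3 z 0.0806
```

Request:
step_arm:
  increments:
    - [30,[10,-0.4,2],[0,0,-0.08]]
    - [30,[10,-0.4,2],[0,0,-0.08]]
    - [30,[10,-0.4,0],[0,0,-0.08]]
    - [30,[0,0,0],[0,0,0]]

```text
time_s: 4.1
tcp_pos: [0.5221, 0.35, 0.0778]
tool_rot: [[0.883, 0.47, 0.001], [0.47, -0.883, 0.004], [0.003, -0.004, -1.0]]
force: [-5.1, -1.7, 0.4]
gripper_width: 0.0299
```

```bash
python3 -c "
from h import *
plr()"
```

```text
t 4.1 TCP theta 0.4839 R 129.1 jaw-theta -0.083 Ft -5.21 Fr -1.38 Fz 0.44 z 0.0778
```

Request:
step_arm:
  increments:
    - [30,[6,-1.5,1],[0,0,-0.05]]
    - [30,[6,-1.5,0],[0,0,-0.05]]
    - [30,[4,-0.5,0],[0,0,-0.035]]
    - [30,[0,0,0],[0,0,0]]

```text
time_s: 4.6
tcp_pos: [0.533, 0.359, 0.0773]
tool_rot: [[0.817, 0.577, -0.001], [0.577, -0.817, 0.001], [-0.0, -0.001, -1.0]]
force: [-5.3, -1.9, -0.1]
gripper_width: 0.0303
```

```bash
python3 -c "
from h import *
plr()"
```

```text
t 4.6 TCP theta 0.5937 R 128.2 jaw-theta -0.068 Ft -5.32 Fr -1.87 Fz -0.15 z 0.0773
```

Baseline is about 5.3 N, with the handle near 0.525. I'll take smaller steps from here.

Request:
step_arm:
  increments:
    - [30,[4,-0.7,0],[0,0,-0.03]]
    - [30,[4,-0.7,0],[0,0,-0.03]]
    - [30,[0,0,0],[0,0,0]]

```text
time_s: 4.97
tcp_pos: [0.5377, 0.3629, 0.0772]
tool_rot: [[0.787, 0.618, -0.001], [0.618, -0.787, -0.002], [-0.003, 0.001, -1.0]]
force: [-5.9, -1.8, -0.3]
gripper_width: 0.0301
```

```bash
python3 -c "
from h import *
plr()"
```

```text
t 4.975 TCP theta 0.641 R 128.3 jaw-theta -0.064 Ft -5.59 Fr -2.61 Fz -0.26 z 0.0772
```

Request:
step_arm:
  increments:
    - [30,[4,-0.7,0],[0,0,-0.03]]
    - [30,[0,0,0],[0,0,0]]

```text
time_s: 5.22
tcp_pos: [0.5397, 0.3646, 0.0772]
tool_rot: [[0.772, 0.636, -0.002], [0.636, -0.772, -0.004], [-0.004, 0.002, -1.0]]
force: [-5.3, -2.8, -0.9]
gripper_width: 0.0305
```

```bash
python3 -c "
from h import *
plr()"
```

```text
t 5.225 TCP theta 0.6615 R 128.4 jaw-theta -0.061 Ft -5.77 Fr -1.59 Fz -0.87 z 0.0772
```

Request:
step_arm:
  increments:
    - [30,[4,-0.7,0],[0,0,-0.035]]
    - [30,[3,-0.7,0],[0,0,-0.035]]

```text
time_s: 5.48
tcp_pos: [0.5435, 0.3687, 0.0773]
tool_rot: [[0.729, 0.684, -0.002], [0.684, -0.729, -0.006], [-0.006, 0.003, -1.0]]
force: [-3.9, -6.0, -1.0]
gripper_width: 0.0307
```

```bash
python3 -c "
from h import *
plr()"
```

```text
t 5.475 TCP theta 0.7051 R 128.1 jaw-theta -0.041 Ft -6.98 Fr 1.43 Fz -1.04 z 0.0773
```

Request:
step_arm:
  increments:
    - [30,[3,-0.7,0],[0,0,-0.03]]

```text
time_s: 5.6
tcp_pos: [0.5451, 0.3704, 0.0773]
tool_rot: [[0.71, 0.704, -0.002], [0.704, -0.71, -0.008], [-0.007, 0.004, -1.0]]
force: [-2.5, -7.7, 0.5]
gripper_width: 0.0301
```

```bash
python3 -c "
from h import *
plr()"
```

```text
t 5.6 TCP theta 0.723 R 128.0 jaw-theta -0.031 Ft -7.31 Fr 3.49 Fz 0.51 z 0.0773
```

Request:
step_arm:
  increments:
    - [30,[3,-0.7,0],[0,0,-0.03]]

```text
time_s: 5.72
tcp_pos: [0.5463, 0.3719, 0.0772]
tool_rot: [[0.691, 0.723, -0.003], [0.723, -0.691, -0.01], [-0.009, 0.004, -1.0]]
force: [-5.8, -8.9, 0.9]
gripper_width: 0.0303
```

```bash
python3 -c "
from h import *
plr()"
```

```text
t 5.725 TCP theta 0.7382 R 127.9 jaw-theta -0.019 Ft -10.49 Fr 1.74 Fz 0.93 z 0.0772
```

Request:
step_arm:
  increments:
    - [30,[4,-0.7,0],[0,0,-0.015]]

```text
time_s: 5.85
tcp_pos: [0.5482, 0.3738, 0.0772]
tool_rot: [[0.682, 0.731, -0.004], [0.731, -0.682, -0.013], [-0.012, 0.006, -1.0]]
force: [-6.2, -14.8, 2.7]
gripper_width: 0.0302
```

```bash
python3 -c "
from h import *
plr()"
```

```text
t 5.85 TCP theta 0.7591 R 128.0 jaw-theta -0.028 Ft -15.17 Fr 5.16 Fz 2.66 z 0.0772
```

Request:
step_arm:
  increments:
    - [30,[4,-0.7,0],[0,0,-0.015]]

```text
time_s: 5.98
tcp_pos: [0.55, 0.3755, 0.0771]
tool_rot: [[0.674, 0.739, -0.005], [0.739, -0.674, -0.016], [-0.015, 0.007, -1.0]]
force: [-7.6, -15.8, 4.1]
gripper_width: 0.0305
```

```bash
python3 -c "
from h import *
plr()"
```

```text
t 5.975 TCP theta 0.7782 R 128.3 jaw-theta -0.036 Ft -16.96 Fr 4.44 Fz 4.06 z 0.0771
```

Request:
step_arm:
  increments:
    - [30,[4,-0.7,0],[0,0,-0.015]]

```text
time_s: 6.1
tcp_pos: [0.5516, 0.3771, 0.077]
tool_rot: [[0.665, 0.747, -0.007], [0.747, -0.665, -0.019], [-0.019, 0.008, -1.0]]
force: [-10.2, -15.6, 4.6]
gripper_width: 0.0303
```

```bash
python3 -c "
from h import *
plr()
c=capture('scene');cv2.imwrite('pics/c.png',cv2.resize(c['image'][190:260,190:310],None,fx=6,fy=6,interpolation=cv2.INTER_CUBIC))"
```

```text
t 6.1 TCP theta 0.7957 R 128.5 jaw-theta -0.042 Ft -18.57 Fr 1.98 Fz 4.61 z 0.077
```

View pics/c.png

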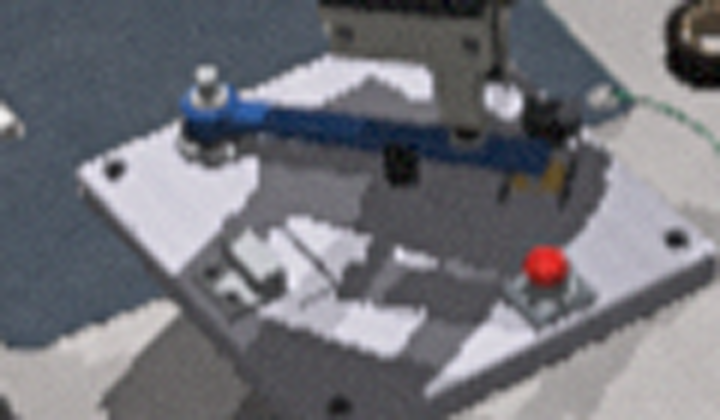

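```bash
cat >> h.py <<'E'
def trig(c):
    hsv=cv2.cvtColor(c["image"],cv2.COLOR_BGR2HSV)
    m=((hsv[...,0]<8)|(hsv[...,0]>172))&(hsv[...,1]>150);m[:200]=0;m[260:]=0;m[:,:260]=0;m[:,300:]=0
    q=np.argwhere(m)[:,::-1];return q.mean(0).round(2),q.min(0),q.max(0),len(q)
E
python3 - <<'E'
from h import *
print(trig(dict(np.load("scene0.npz"))));c=capture("scene");print(trig(c));plr()
c0=dict(np.load("scene0.npz"));t=p2w(21.3,-97)
for z in(.05,.04):print(pix(c0,[*t,z]))
E
```

```text
(array([280.57, 232.67]), array([278, 230]), array([283, 235]), 30)
(array([280.32, 234.06]), array([277, 231]), array([283, 237]), 34)
t 6.2 TCP theta 0.8004 R 128.5 jaw-theta -0.046 Ft -9.82 Fr 3.77 Fz 1.87 z 0.0772
[279.13825314 232.86988818]
[279.40599311 235.71281324]
```

Run:
```python
from h import *
c=capture("scene");print(trig(c));plr()
```

```text
(array([280.35, 234.09]), array([277, 231]), array([283, 237]), 34)
t 6.25 TCP theta 0.8009 R 128.5 jaw-theta -0.047 Ft -9.74 Fr 4.84 Fz 1.05 z 0.0772
```

Request:
step_arm:
  increments:
    - [30,[4,-0.7,0],[0.005,0.005,-0.015]]

```text
time_s: 6.38
tcp_pos: [0.5536, 0.3793, 0.0771]
tool_rot: [[0.657, 0.754, -0.007], [0.754, -0.657, -0.014], [-0.015, 0.004, -1.0]]
force: [-8.5, -13.7, 3.4]
gripper_width: 0.0306
```

```bash
python3 -c "
from h import *
plr();print(trig(capture('scene')))"
```

```text
t 6.375 TCP theta 0.819 R 128.7 jaw-theta -0.054 Ft -16.04 Fr 1.68 Fz 3.44 z 0.0771
(array([280.5, 234.5]), array([278, 232]), array([283, 237]), 32)
```

Request:
step_arm:
  increments:
    - [30,[4,-0.7,0],[0,0,-0.015]]

```text
time_s: 6.55
tcp_pos: [0.5554, 0.3813, 0.0771]
tool_rot: [[0.648, 0.762, -0.008], [0.762, -0.648, -0.016], [-0.018, 0.005, -1.0]]
force: [-6.9, -13.8, 2.9]
gripper_width: 0.0298
```

```bash
python3 -c "
from h import *
plr();print(trig(capture('scene')));plr()"
```

```text
t 6.55 TCP theta 0.84 R 128.9 jaw-theta -0.063 Ft -15.21 Fr 2.76 Fz 2.95 z 0.0771
(array([280.5 , 234.81]), array([278, 232]), array([283, 237]), 32)
t 6.6 TCP theta 0.8454 R 129.0 jaw-theta -0.067 Ft -3.39 Fr 1.12 Fz 0.28 z 0.0772
```

```bash
python3 -c "
from h import *
print(trig(capture('scene')));plr()"
```

```text
(array([280.6 , 234.66]), array([278, 232]), array([284, 237]), 35)
t 6.65 TCP theta 0.8485 R 128.9 jaw-theta -0.071 Ft -3.34 Fr 3.09 Fz 0.04 z 0.0773
```

Request:
step_arm:
  increments:
    - [30,[3,-0.8,0],[0,0,-0.01]]

```text
time_s: 6.78
tcp_pos: [0.5572, 0.3835, 0.0773]
tool_rot: [[0.643, 0.766, -0.007], [0.766, -0.643, -0.017], [-0.017, 0.006, -1.0]]
force: [-3.7, -12.6, 1.2]
gripper_width: 0.0304
```

```bash
python3 -c "
from h import *
plr();print(trig(capture('scene')));plr()"
```

```text
t 6.775 TCP theta 0.862 R 129.0 jaw-theta -0.078 Ft -12.45 Fr 4.32 Fz 1.25 z 0.0773
(array([280.45, 234.73]), array([278, 232]), array([283, 237]), 33)
t 6.825 TCP theta 0.8646 R 129.0 jaw-theta -0.08 Ft -6.8 Fr 4.58 Fz 0.12 z 0.0773
```

Request:
step_arm:
  increments:
    - [30,[3,-0.8,0],[0,0,-0.01]]

```text
time_s: 6.95
tcp_pos: [0.5585, 0.3851, 0.0772]
tool_rot: [[0.638, 0.77, -0.006], [0.77, -0.638, -0.019], [-0.019, 0.007, -1.0]]
force: [-2.3, -10.1, 0.6]
gripper_width: 0.0302
```

```bash
python3 -c "
from h import *
plr();print(trig(capture('scene')));plr()"
```

```text
t 6.95 TCP theta 0.8781 R 129.2 jaw-theta -0.088 Ft -9.56 Fr 3.85 Fz 0.62 z 0.0772
(array([280.4 , 234.83]), array([278, 232]), array([283, 237]), 30)
t 7.0 TCP theta 0.8816 R 129.2 jaw-theta -0.091 Ft -4.06 Fr 2.76 Fz -0.86 z 0.0773
```

Request:
step_arm:
  increments:
    - [30,[2.5,-0.8,0],[0,0,-0.015]]

```text
time_s: 7.12
tcp_pos: [0.5597, 0.3869, 0.0773]
tool_rot: [[0.628, 0.778, -0.006], [0.778, -0.628, -0.02], [-0.019, 0.008, -1.0]]
force: [-1.0, -5.6, -1.0]
gripper_width: 0.0302
```

```bash
python3 -c "
from h import *
plr();print(trig(capture('scene')));plr()"
```

```text
t 7.125 TCP theta 0.8942 R 129.2 jaw-theta -0.092 Ft -5.17 Fr 2.25 Fz -1.01 z 0.0773
(array([280.66, 234.72]), array([278, 232]), array([283, 237]), 29)
t 7.175 TCP theta 0.898 R 129.1 jaw-theta -0.095 Ft 1.15 Fr 0.17 Fz 0.53 z 0.0774
```

Force has dropped to about zero, so I'm checking whether the trigger popped up.

```bash
python3 -c "
from h import *
print(trig(capture('scene')));plr()"
```

```text
(array([280.  , 233.16]), array([269, 209]), array([283, 236]), 31)
t 7.225 TCP theta 0.9004 R 128.9 jaw-theta -0.098 Ft 0.55 Fr 0.96 Fz 0.06 z 0.0775
```

Request:
step_arm:
  increments:
    - [30,[-3,0,0],[0,0,0]]
    - [30,[-1,0,0],[0,0,0]]

```text
time_s: 7.48
tcp_pos: [0.5574, 0.3845, 0.0782]
tool_rot: [[0.631, 0.776, -0.004], [0.776, -0.631, -0.018], [-0.016, 0.008, -1.0]]
force: [0.1, 0.2, -0.6]
gripper_width: 0.0296
```

```bash
python3 -c "
from h import *
plr();c=capture('scene');print(trig(c));plr();cv2.imwrite('pics/d.png',cv2.resize(c['image'][190:260,190:310],None,fx=6,fy=6,interpolation=cv2.INTER_CUBIC))"
```

```text
t 7.475 TCP theta 0.8689 R 128.6 jaw-theta -0.07 Ft 0.19 Fr -0.06 Fz -0.63 z 0.0782
(array([280.29, 232.5 ]), array([277, 230]), array([283, 235]), 34)
t 7.525 TCP theta 0.8689 R 128.6 jaw-theta -0.069 Ft -0.03 Fr 0.58 Fz 0.11 z 0.0783
```

View pics/d.png

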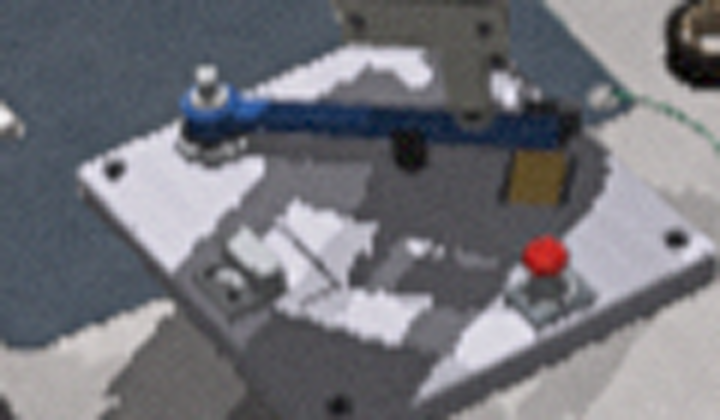

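Request:
step_arm:
  increments:
    - [30,[-1,0,-25],[0.008,0.008,0]]
    - [30,[0,0,-30],[0.004,0.004,0]]
    - [30,[0,0,-30],[0,0,0]]

```text
time_s: 7.9
tcp_pos: [0.5565, 0.384, 0.1674]
tool_rot: [[0.631, 0.776, -0.007], [0.776, -0.631, 0.0], [-0.004, -0.006, -1.0]]
force: [0.2, 0.9, -0.2]
gripper_width: 0.03
```

```bash
python3 -c "
from h import *
st();plan([(.486,-.0095,.16,6.7,10)],75)"
```

```text
7.9 [0.5565 0.384  0.1674] 50.87 [ 0.21  0.92 -0.22] 0.029990736064782714
[[75, [-35.0, 19.4, 0.8], [0.0, 0.001, 0.077]], [75, [-33.4, 22.0, 0.8], [0.0, 0.001, 0.077]], [75, [-31.6, 24.5, 0.8], [0.0, 0.001, 0.077]], [75, [-29.6, 26.9, 0.7], [0.0, 0.001, 0.077]], [75, [-27.4, 29.1, 0.7], [0.0, 0.001, 0.077]], [75, [-25.1, 31.1, 0.7], [0.0, 0.001, 0.077]], [75, [-22.7, 32.9, 0.7], [0.0, 0.001, 0.077]], [75, [-20.1, 34.6, 0.7], [0.0, 0.001, 0.077]], [75, [-17.3, 36.0, 0.7], [0.0, 0.001, 0.077]], [75, [-14.5, 37.3, 0.7], [0.0, 0.001, 0.077]]]
```

Request:
step_arm:
  increments:
    - [75,[-35,19.5,1],[0,0.001,0.077]]
    - [75,[-33.5,22,1],[0,0.001,0.077]]
    - [75,[-31.5,24.5,1],[0,0.001,0.077]]
    - [75,[-29.5,27,1],[0,0.001,0.077]]
    - [75,[-27.5,29,1],[0,0,0.077]]
    - [75,[-25,31,1],[0,0,0.077]]
    - [75,[-22.5,33,1],[0,0,0.077]]
    - [75,[-20,34.5,1],[0,0,0.077]]
    - [75,[-17.5,36,0],[0,0,0.077]]
    - [75,[-14.5,37,0],[0,0,0.077]]
    - [75,[0,0,0],[0,0,0]]

```text
time_s: 9.28
tcp_pos: [0.4821, -0.0184, 0.1813]
tool_rot: [[0.996, 0.091, 0.024], [0.091, -0.996, 0.015], [0.025, -0.012, -1.0]]
force: [0.1, 0.8, -0.3]
gripper_width: 0.0757
```

```bash
python3 -c "
from h import *
st();c=capture('top');np.savez('top1.npz',**{k:c[k] for k in('image','depth','camera_matrix','eye','rotation')})
cv2.imwrite('pics/e.png',cv2.resize(c['image'][240:330,190:300],None,fx=7,fy=6.5,interpolation=cv2.INTER_CUBIC))
cv2.imwrite('pics/f.png',cv2.resize(c['image'][230:350,310:430],None,fx=4.5,fy=4.5,interpolation=cv2.INTER_CUBIC))
plan([(.486,-.0095,.16,6.7,2)],75)"
```

```text
9.275 [ 0.4821 -0.0184  0.1813] 5.21 [ 0.1   0.83 -0.28] 0.07565107917758904
[[75, [1.9, -3.6, 10.8], [-0.006, -0.013, -0.012]], [75, [2.1, -3.7, 10.7], [-0.006, -0.013, -0.012]]]
```

View pics/e.png

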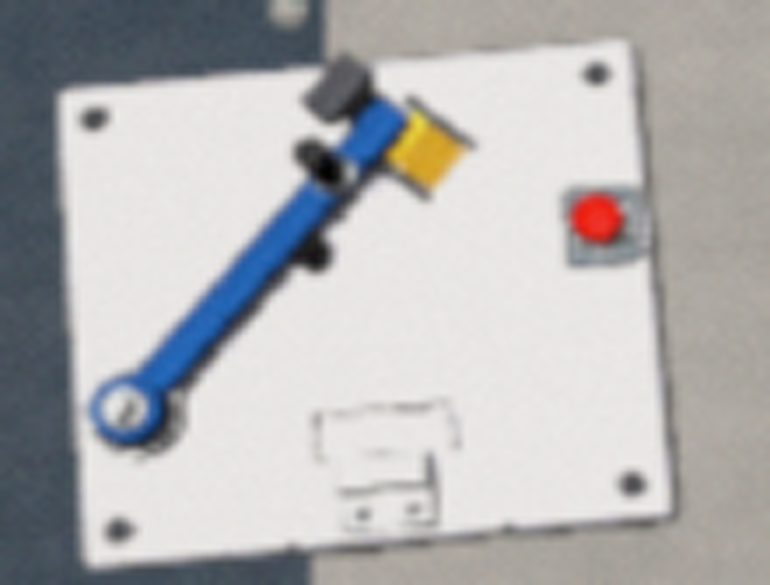

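View pics/f.png

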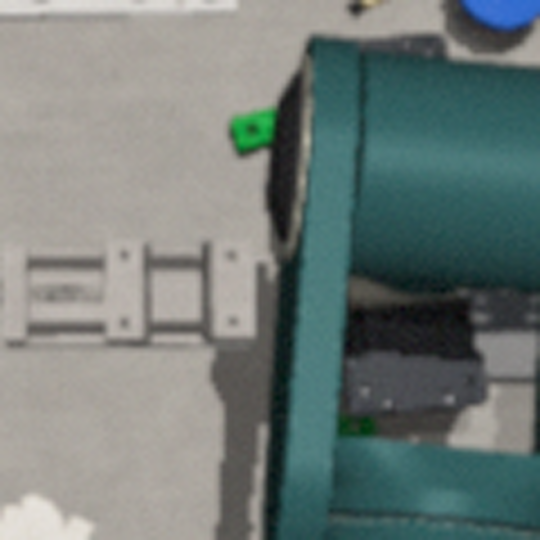

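Run:
```python
from h import *
c=dict(np.load("top1.npz"))
def w2p(w):
    q=w[:2]-C;cc,s=np.cos(YAW),np.sin(YAW);return np.array([cc*q[0]+s*q[1],-s*q[0]+cc*q[1]])*1000
for n,z,u,v in [("oTL",.02,315,413),("oTR",.02,450,402),("L",.02,318,440),("R",.02,455,428),("fTL",.038,365,454),("fTR",.038,420,452),("fshadow top",.038,430,453)]:
    print(n,w2p(world(c,(190+u/7-.5,240+v/6.5-.5),z)).round(1))
cc=C
im=cv2.resize(c["image"][285:325,225:265],None,fx=15,fy=15,interpolation=cv2.INTER_CUBIC)
cv2.imwrite("pics/g.png",im)
```

```text
oTL [-45.6  21.5]
oTR [-46.  -31.3]
L [-57.1  21.1]
R [-57.1 -32.5]
fTL [-66.5   0.5]
fTR [-67.7 -20.6]
fshadow top [-68.5 -24.4]
```

View pics/g.png

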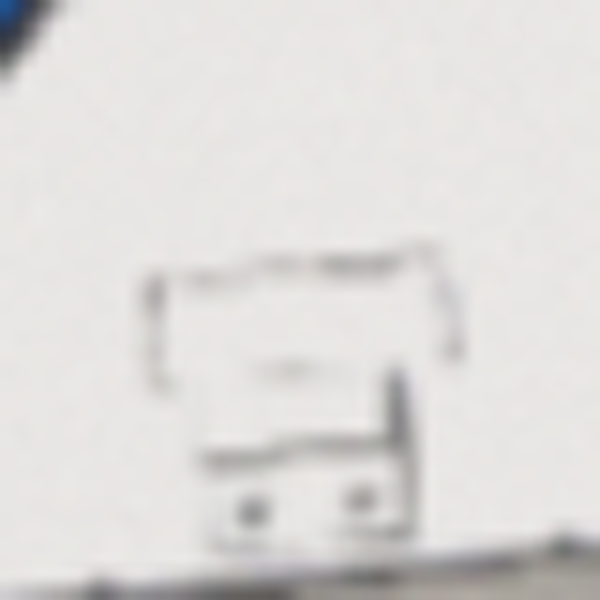

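Request:
step_arm:
  increments:
    - [75,[2,-4,12],[-0.006,-0.013,-0.012]]
    - [75,[2,-3,12],[-0.006,-0.012,-0.012]]
    - [75,[0,0,0],[0,0,0]]

```text
time_s: 9.7
tcp_pos: [0.4867, -0.0071, 0.1566]
tool_rot: [[0.992, 0.122, -0.0], [0.122, -0.992, -0.0], [-0.0, 0.0, -1.0]]
force: [0.8, 0.1, 1.2]
gripper_width: 0.0749
```

```bash
python3 -c "
from h import *
st();plan([(.486,-.0095,.1,6.7,1)],75)
c=capture('scene');cv2.imwrite('pics/i.png',cv2.resize(c['image'][220:370,230:390],None,fx=5,fy=4,interpolation=cv2.INTER_CUBIC))"
```

```text
9.7 [ 0.4867 -0.0071  0.1566] 7.03 [0.75 0.05 1.23] 0.07492302581425556
[[75, [-1.0, 2.3, 56.6], [0.0, 0.0, 0.006]]]
```

View pics/i.png

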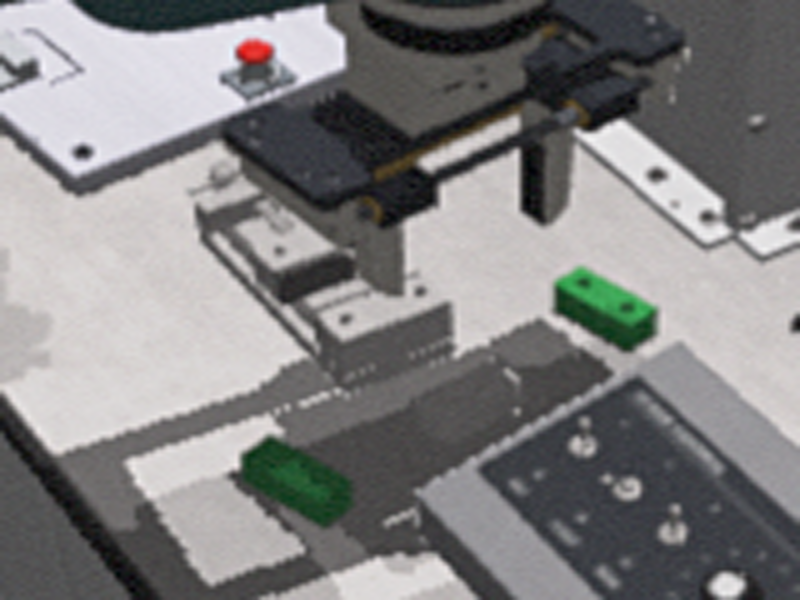

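Request:
step_arm:
  increments:
    - [75,[-1,2.5,30],[0,0,0.006]]
    - [75,[0,0,30],[0,0,0]]
    - [75,[0,0,20],[0,0,0]]
    - [75,[0,0,10],[0,0,0]]
    - [75,[0,0,0],[0,0,0]]

```text
time_s: 10.38
tcp_pos: [0.4871, -0.0084, 0.0658]
tool_rot: [[0.993, 0.119, 0.002], [0.119, -0.993, 0.0], [0.002, 0.0, -1.0]]
force: [-0.6, -0.7, 0.8]
gripper_width: 0.0751
```

```bash
python3 -c "
from h import *
st();plan([(.486,-.0095,.021,6.7,2)],75)
c=capture('scene');cv2.imwrite('pics/j.png',cv2.resize(c['image'][250:370,270:390],None,fx=5,fy=5,interpolation=cv2.INTER_CUBIC))"
```

```text
10.375 [ 0.4871 -0.0084  0.0658] 6.82 [-0.62 -0.73  0.82] 0.0751172193971966
[[75, [-0.7, 0.5, 22.4], [0.0, -0.001, 0.001]], [75, [-0.7, 0.5, 22.4], [0.0, -0.001, 0.001]]]
```

View pics/j.png

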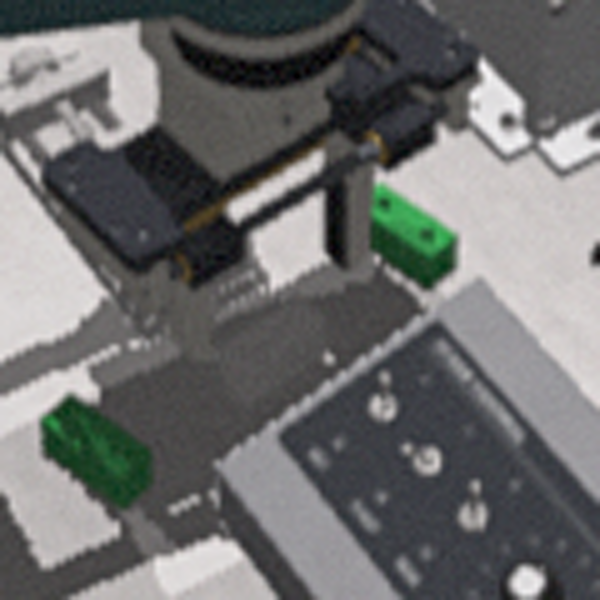

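Request:
step_arm:
  increments:
    - [75,[-1,1,20],[0,0,0]]
    - [75,[0,0,16],[0,0,0]]
    - [75,[0,0,9],[0,0,0]]
    - [75,[0,0,0],[0,0,0]]

```text
time_s: 10.92
tcp_pos: [0.487, -0.0097, 0.0191]
tool_rot: [[0.993, 0.119, 0.004], [0.119, -0.993, -0.0], [0.004, 0.001, -1.0]]
force: [-0.6, -0.4, -0.2]
gripper_width: 0.075
```

```bash
python3 -c "
from h import *
st();plan([(.486,-.0095,.021,6.7,1)],75)"
```

```text
10.925 [ 0.487  -0.0097  0.0191] 6.82 [-0.64 -0.38 -0.21] 0.07496890762341508
[[75, [-1.0, -0.3, -1.9], [0.001, -0.004, 0.002]]]
```

Request:
step_arm:
  increments:
    - [60,[-1,0,-2],[0,-0.003,0]]
    - [44,[0,0,0],[0,0,0]]
    - [44,[0,0,0],[0,0,0]]
    - [44,[0,0,0],[0,0,0]]
    - [44,[0,0,0],[0,0,0]]

```text
time_s: 11.55
tcp_pos: [0.4866, -0.0099, 0.0224]
tool_rot: [[0.993, 0.119, 0.002], [0.119, -0.993, -0.001], [0.002, 0.001, -1.0]]
force: [0.2, -0.5, -2.1]
gripper_width: 0.0496
```

```bash
python3 -c "
from h import *
st()"
```

```text
11.55 [ 0.4866 -0.0099  0.0224] 6.82 [ 0.22 -0.5  -2.07] 0.049625657873389406
```

Request:
step_arm:
  increments:
    - [44,[0,0,-40],[0,0,0]]
    - [44,[0,0,-50],[0,0,0]]
    - [44,[0,0,-40],[0,0,0]]

```text
time_s: 11.92
tcp_pos: [0.4845, -0.0097, 0.1525]
tool_rot: [[0.993, 0.119, -0.004], [0.119, -0.993, -0.0], [-0.004, -0.0, -1.0]]
force: [-0.3, 0.9, -1.0]
gripper_width: 0.0497
```

```bash
python3 -c "
from h import *
st();s=p2w(-52.5,-5.5);print(s,p2w(-56.5,-5.5));plan([(*s,.13,95.1,12)],44)"
```

```text
11.925 [ 0.4845 -0.0097  0.1525] 6.81 [-0.28  0.89 -1.04] 0.04968736406700003
[0.44819676 0.36225482] [0.4442126  0.36189925]
[[44, [0.7, -31.1, 1.9], [0.0, 0.0, -0.128]], [44, [4.7, -30.8, 1.9], [0.0, 0.0, -0.128]], [44, [8.6, -29.9, 1.9], [0.0, 0.0, -0.128]], [44, [12.3, -28.6, 1.9], [0.0, 0.0, -0.128]], [44, [15.9, -26.8, 1.9], [0.0, 0.0, -0.128]], [44, [19.2, -24.5, 1.9], [0.0, 0.0, -0.128]], [44, [22.2, -21.9, 1.9], [0.0, 0.0, -0.128]], [44, [24.8, -18.8, 1.9], [0.0, 0.0, -0.128]], [44, [27.0, -15.5, 1.9], [0.0, 0.0, -0.128]], [44, [28.8, -11.9, 1.9], [0.0, 0.0, -0.128]], [44, [30.1, -8.2, 1.9], [0.0, 0.0, -0.128]], [44, [30.9, -4.2, 1.9], [0.0, 0.0, -0.128]]]
```

Request:
step_arm:
  increments:
    - [44,[0.5,-31,1],[0,0,-0.128]]
    - [44,[4.5,-31,1],[0,0,-0.128]]
    - [44,[8.5,-30,1],[0,0,-0.128]]
    - [44,[12.5,-28.5,1],[0,0,-0.128]]
    - [44,[16,-27,1],[0,0,-0.128]]
    - [44,[19,-24.5,1],[0,0,-0.128]]
    - [44,[22,-22,1],[0,0,-0.128]]
    - [44,[25,-19,1],[0,0,-0.128]]
    - [44,[27,-15.5,1],[0,0,-0.128]]
    - [44,[29,-12,1],[0,0,-0.128]]
    - [44,[30,-8,1],[0,0,-0.128]]
    - [44,[31,-4,1],[0,0,-0.128]]
    - [44,[0,0,0],[0,0,0]]

```text
time_s: 13.55
tcp_pos: [0.44, 0.3738, 0.1435]
tool_rot: [[-0.134, 0.991, 0.002], [0.991, 0.134, -0.001], [-0.001, 0.002, -1.0]]
force: [0.2, 0.1, -1.1]
gripper_width: 0.0496
```

```bash
python3 -c "
from h import *
st();s=p2w(-52.5,-5.5);plan([(*s,.12,95.1,2)],44)"
```

```text
13.55 [0.44   0.3738 0.1435] 97.69 [ 0.24  0.13 -1.12] 0.04959768418308703
[[44, [-6.3, 3.3, 11.8], [0.001, 0.0, 0.023]], [44, [-6.2, 3.4, 11.8], [0.001, 0.0, 0.023]]]
```

Request:
step_arm:
  increments:
    - [44,[-6,3,12],[0.001,0,0.023]]
    - [44,[-6,3,12],[0.001,0,0.022]]
    - [44,[0,0,0],[0,0,0]]

```text
time_s: 13.92
tcp_pos: [0.448, 0.36, 0.117]
tool_rot: [[-0.082, 0.997, -0.001], [0.997, 0.082, -0.002], [-0.002, -0.001, -1.0]]
force: [-0.2, 1.1, -0.7]
gripper_width: 0.0496
```

```bash
python3 -c "
from h import *
st();s=p2w(-52.5,-5.5);plan([(*s,.048,95.1,3)],44)"
```

```text
13.925 [0.448 0.36  0.117] 94.69 [-0.17  1.14 -0.73] 0.04960082856126503
[[44, [0.8, 0.2, 23.0], [0.0, 0.001, -0.002]], [44, [0.8, 0.2, 23.0], [0.0, 0.001, -0.002]], [44, [0.7, 0.1, 23.0], [0.0, 0.001, -0.002]]]
```

Request:
step_arm:
  increments:
    - [44,[2,0,23],[0,0.001,-0.007]]
    - [44,[0,0,23],[0,0,0]]
    - [44,[0,0,15],[0,0,0]]
    - [44,[0,0,0],[0,0,0]]

```text
time_s: 14.42
tcp_pos: [0.4494, 0.3605, 0.0554]
tool_rot: [[-0.085, 0.996, 0.001], [0.996, 0.085, 0.0], [0.0, 0.001, -1.0]]
force: [0.1, 0.5, 0.1]
gripper_width: 0.0496
```

```bash
python3 -c "
from h import *
st();s=p2w(-52.5,-5.5);plan([(*s,.045,95.1,1)],44)
c=capture('scene');cv2.imwrite('pics/k.png',cv2.resize(c['image'][170:270,180:310],None,fx=6,fy=6,interpolation=cv2.INTER_CUBIC))"
```

```text
14.425 [0.4494 0.3605 0.0554] 94.85 [0.14 0.47 0.08] 0.04956644185468285
[[44, [1.8, -1.1, 10.4], [0.001, 0.0, -0.004]]]
```

View pics/k.png

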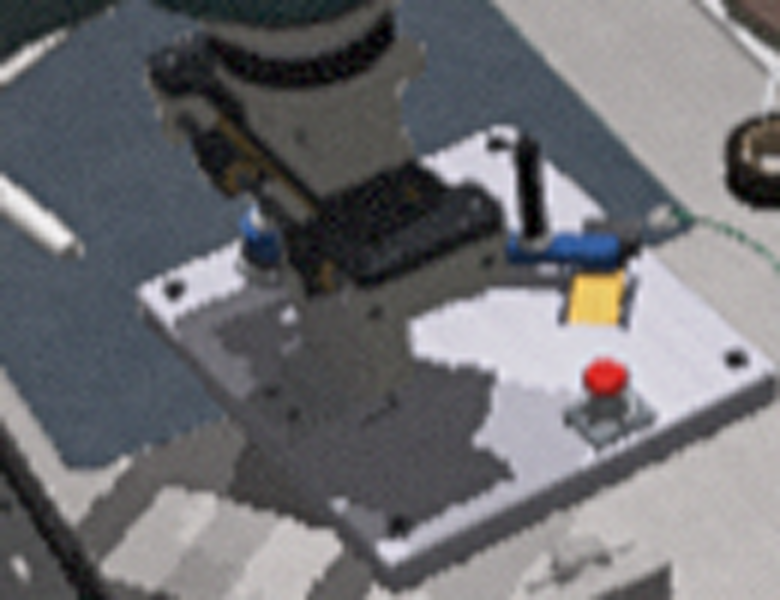

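Request:
step_arm:
  increments:
    - [44,[2,-1,6],[0,0,-0.004]]
    - [44,[0,0,4],[0,0,0]]
    - [44,[0,0,2],[0,0,0]]

```text
time_s: 14.85
tcp_pos: [0.449, 0.3631, 0.0451]
tool_rot: [[-0.089, 0.996, 0.004], [0.996, 0.089, 0.002], [0.002, 0.004, -1.0]]
force: [2.0, 0.7, -0.8]
gripper_width: 0.0499
```

```bash
python3 -c "
from h import *
st();s=p2w(-52.5,-5.5);plan([(*s,.0425,95.1,1)],44)"
```

```text
14.85 [0.449  0.3631 0.0451] 95.09 [ 2.    0.69 -0.8 ] 0.049880674232553567
[[44, [-0.8, -0.9, 2.6], [0.004, -0.002, 0.0]]]
```

Request:
step_arm:
  increments:
    - [44,[-0.8,0,2],[0.004,-0.002,0]]
    - [44,[0,0,1.5],[0,0,0]]
    - [44,[0,0,0],[0,0,0]]

```text
time_s: 15.22
tcp_pos: [0.4492, 0.3624, 0.0422]
tool_rot: [[-0.089, 0.996, -0.0], [0.996, 0.089, -0.0], [-0.0, -0.0, -1.0]]
force: [0.5, 0.1, -0.0]
gripper_width: 0.0496
```

```bash
python3 -c "
from h import *
st()"
```

```text
15.225 [0.4492 0.3624 0.0422] 95.09 [ 0.51  0.14 -0.04] 0.049589801862301434
```

Request:
step_arm:
  increments:
    - [44,[0,0,1],[0,0,0]]
    - [44,[0,0,0.7],[0,0,0]]

```text
time_s: 15.48
tcp_pos: [0.4493, 0.3624, 0.0422]
tool_rot: [[-0.089, 0.996, -0.0], [0.996, 0.089, -0.0], [-0.0, -0.0, -1.0]]
force: [-3.7, -2.6, 8.1]
gripper_width: 0.0498
```

Request:
step_arm:
  increments:
    - [44,[0,0,1],[0,0,0]]

```text
time_s: 15.6
tcp_pos: [0.4493, 0.3624, 0.0421]
tool_rot: [[-0.089, 0.996, -0.0], [0.996, 0.089, -0.0], [-0.0, -0.0, -1.0]]
force: [-6.0, -6.4, 14.9]
gripper_width: 0.0497
```

Request:
step_arm:
  increments:
    - [44,[0,-2,-0.4],[0,0,0]]
    - [44,[0,-1.5,0],[0,0,0]]
    - [44,[0,0,0],[0,0,0]]

```text
time_s: 15.98
tcp_pos: [0.4492, 0.3623, 0.0428]
tool_rot: [[-0.088, 0.996, 0.008], [0.996, 0.088, 0.001], [0.001, 0.008, -1.0]]
force: [-0.3, 0.0, -1.1]
gripper_width: 0.0496
```

Request:
step_arm:
  increments:
    - [44,[0,-1.5,0],[0,0,0]]

```text
time_s: 16.1
tcp_pos: [0.4489, 0.3623, 0.043]
tool_rot: [[-0.088, 0.996, 0.011], [0.996, 0.088, 0.002], [0.001, 0.011, -1.0]]
force: [19.1, 2.3, -7.2]
gripper_width: 0.05
```

Request:
step_arm:
  increments:
    - [44,[0,-1,0],[0,0,0]]

```text
time_s: 16.23
tcp_pos: [0.4489, 0.3623, 0.043]
tool_rot: [[-0.088, 0.996, 0.014], [0.996, 0.088, 0.003], [0.002, 0.014, -1.0]]
force: [12.3, 2.5, -6.4]
gripper_width: 0.0498
```

Request:
step_arm:
  increments:
    - [44,[0,0.5,-0.3],[-0.014,0,0]]
    - [44,[0,0,0],[0,0,0]]

```text
time_s: 16.48
tcp_pos: [0.449, 0.3621, 0.0429]
tool_rot: [[-0.088, 0.996, 0.027], [0.996, 0.088, 0.004], [0.001, 0.028, -1.0]]
force: [-0.0, -0.2, -0.8]
gripper_width: 0.0496
```

```bash
python3 -c "
from h import *
st()
c=capture('scene');cv2.imwrite('pics/l.png',cv2.resize(c['image'][200:260,200:290],None,fx=8,fy=8,interpolation=cv2.INTER_CUBIC))
c=capture('top');cv2.imwrite('pics/m.png',cv2.resize(c['image'][260:330,200:290],None,fx=8,fy=8,interpolation=cv2.INTER_CUBIC))"
```

```text
16.475 [0.449  0.3621 0.0429] 95.07 [-0.02 -0.21 -0.77] 0.04964871760812408
```

View pics/l.png

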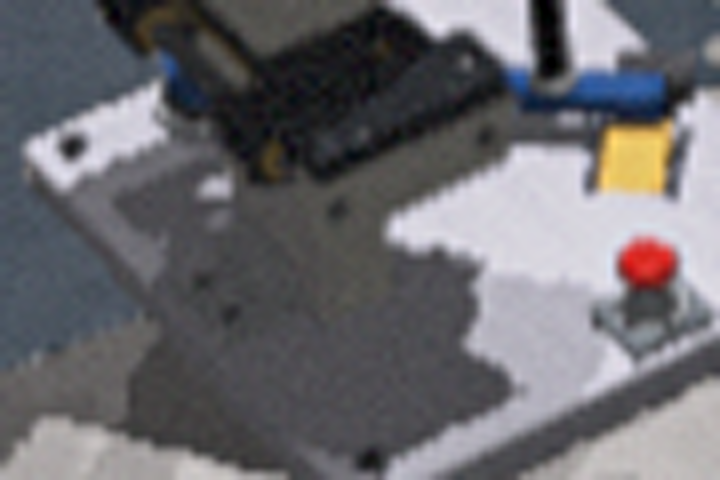

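View pics/m.png

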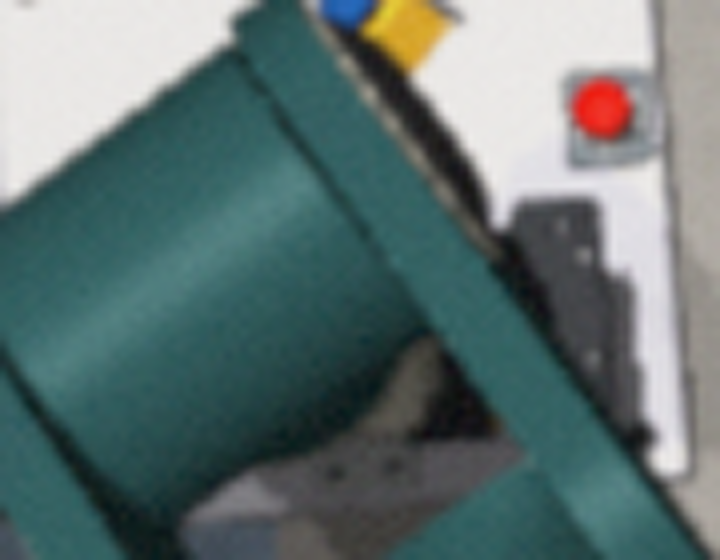

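Run:
```python
from h import *
c=dict(np.load("top1.npz"))
def w2p(w):
    q=w[:2]-C;cc,s=np.cos(YAW),np.sin(YAW);return np.array([cc*q[0]+s*q[1],-s*q[0]+cc*q[1]])*1000
for v in range(300,324):
    print(v,[ "%.0f/%.0f"%(w2p(world(c,(u,v)))[0],world(c,(u,v))[2]*1000) for u in range(238,254,2)])
```

```text
300 ['-38/15', '-39/18', '-39/17', '-40/24', '-40/16', '-41/22', '-41/16', '-42/20']
301 ['-40/15', '-41/17', '-43/25', '-43/23', '-43/23', '-44/20', '-44/18', '-45/23']
302 ['-43/17', '-45/24', '-45/20', '-45/19', '-46/22', '-46/21', '-46/16', '-47/18']
303 ['-47/26', '-47/21', '-47/18', '-48/24', '-49/24', '-49/19', '-50/27', '-50/21']
304 ['-49/18', '-49/18', '-51/26', '-51/21', '-51/22', '-52/20', '-52/20', '-53/19']
305 ['-52/18', '-52/19', '-52/15', '-53/20', '-53/11', '-55/25', '-55/20', '-56/24']
306 ['-55/21', '-55/23', '-56/23', '-56/21', '-56/17', '-57/18', '-58/22', '-59/23']
307 ['-57/21', '-58/19', '-58/14', '-59/23', '-59/19', '-60/20', '-61/24', '-61/18']
308 ['-61/25', '-60/14', '-61/20', '-61/16', '-62/15', '-63/28', '-63/19', '-64/20']
309 ['-63/18', '-63/18', '-64/20', '-64/17', '-67/37', '-67/41', '-67/34', '-66/20']
310 ['-68/40', '-67/32', '-68/37', '-69/37', '-69/36', '-70/42', '-69/26', '-69/24']
311 ['-70/35', '-70/36', '-71/33', '-72/41', '-72/37', '-72/37', '-73/34', '-72/21']
312 ['-73/39', '-73/38', '-73/33', '-75/43', '-74/34', '-76/45', '-75/32', '-74/
[... 250 characters left out ...]
'-83/28']
316 ['-82/17', '-83/27', '-84/29', '-84/25', '-84/27', '-84/17', '-86/28', '-85/19']
317 ['-85/21', '-86/30', '-86/24', '-86/25', '-87/20', '-87/23', '-88/26', '-88/21']
318 ['-87/17', '-88/26', '-89/33', '-89/25', '-90/29', '-90/25', '-91/27', '-91/23']
319 ['-90/19', '-91/24', '-92/29', '-92/24', '-93/29', '-93/29', '-94/26', '-94/26']
320 ['-93/19', '-94/28', '-94/28', '-94/24', '-95/25', '-96/26', '-96/30', '-96/19']
321 ['-95/18', '-96/23', '-97/22', '-97/18', '-97/18', '-98/19', '-99/23', '-98/15']
322 ['-98/19', '-98/19', '-99/18', '-99/13', '-100/21', '-100/14', '-101/24', '-101/10']
323 ['-100/15', '-100/11', '-101/13', '-101/-2', '-101/-7', '-102/2', '-102/-1', '-103/-2']
```

Request:
step_arm:
  increments:
    - [44,[0,0.5,-1],[0.014,0,0]]
    - [44,[0,0,0],[0.013,0,0]]
    - [44,[0,0,0.7],[0,0,0]]
    - [44,[0,0,0.7],[0,0,0]]

```text
time_s: 17.08
tcp_pos: [0.4495, 0.3622, 0.0424]
tool_rot: [[-0.088, 0.996, -0.002], [0.996, 0.088, 0.001], [0.001, -0.002, -1.0]]
force: [0.1, -0.3, -0.7]
gripper_width: 0.0496
```

```bash
python3 -c "
from h import *
st();print(get_obs()['tool_rot'][:,2])"
```

```text
17.075 [0.4495 0.3622 0.0424] 95.06 [ 0.12 -0.3  -0.69] 0.049575174496962575
[-2.45101145e-03  9.43529873e-04 -9.99996551e-01]
```

Request:
step_arm:
  increments:
    - [44,[0,-1,0],[0,0,0]]

```text
time_s: 17.2
tcp_pos: [0.4491, 0.3622, 0.0424]
tool_rot: [[-0.088, 0.996, -0.001], [0.996, 0.088, 0.001], [0.001, -0.001, -1.0]]
force: [10.6, 1.8, -5.4]
gripper_width: 0.0496
```

Request:
step_arm:
  increments:
    - [44,[0,-0.7,0],[0,0,0]]

```text
time_s: 17.32
tcp_pos: [0.4491, 0.3622, 0.0425]
tool_rot: [[-0.088, 0.996, 0.001], [0.996, 0.088, 0.002], [0.001, 0.001, -1.0]]
force: [7.5, 1.7, -5.1]
gripper_width: 0.05
```

Request:
step_arm:
  increments:
    - [44,[0,0.2,-0.2],[0,0,0]]
    - [66,[0,0,0],[0,0,0]]
    - [66,[0,0,0],[0,0,0]]
    - [66,[0,0,-30],[0,0,0]]
    - [66,[0,0,-50],[0,0,0]]
    - [66,[0,0,-50],[0,0,0]]

```text
time_s: 18.08
tcp_pos: [0.4473, 0.361, 0.172]
tool_rot: [[-0.089, 0.996, -0.005], [0.996, 0.089, -0.003], [-0.002, -0.006, -1.0]]
force: [0.4, 0.3, -0.2]
gripper_width: 0.0659
```

```bash
python3 -c "
from h import *
st();t=p2w(21.3,-97);print(t,p2w(10,-185));plan([(*p2w(0,-190),.16,95.1,6)],20)"
```

```text
18.075 [0.4473 0.361  0.172 ] 95.08 [ 0.44  0.32 -0.18] 0.06586337116795785
[0.52983842 0.27767747] [0.52640586 0.18902135]
[[20, [-30.5, 8.9, 2.0], [-0.001, 0.0, 0.0]], [20, [-30.5, 8.9, 2.0], [-0.001, 0.0, 0.0]], [20, [-30.5, 8.9, 2.0], [-0.001, 0.0, 0.0]], [20, [-30.5, 8.9, 2.0], [-0.001, 0.0, 0.0]], [20, [-30.6, 8.9, 2.0], [-0.001, 0.0, 0.0]], [20, [-30.6, 8.9, 2.0], [-0.001, 0.0, 0.0]]]
```

Request:
step_arm:
  increments:
    - [66,[-40,9,1],[0,0,0]]
    - [66,[-40,9,1],[0,0,0]]
    - [66,[-40,9,1],[0,0,0]]
    - [66,[-40,9,1],[0,0,0]]
    - [66,[-40,9,1],[0,0,0]]

```text
time_s: 18.7
tcp_pos: [0.5118, 0.1634, 0.1727]
tool_rot: [[-0.093, 0.996, 0.001], [0.996, 0.093, 0.002], [0.002, 0.002, -1.0]]
force: [-0.0, 1.1, 0.1]
gripper_width: 0.0661
```

```bash
python3 -c "
from h import *
st();c=capture('top');np.savez('top2.npz',**{k:c[k] for k in('image','depth','camera_matrix','eye','rotation')})
cv2.imwrite('pics/n.png',cv2.resize(c['image'][240:330,190:300],None,fx=7,fy=6.5,interpolation=cv2.INTER_CUBIC))
c=capture('scene');cv2.imwrite('pics/o.png',cv2.resize(c['image'][180:270,190:310],None,fx=6,fy=6,interpolation=cv2.INTER_CUBIC))
"
```

```text
18.7 [0.5118 0.1634 0.1727] 95.36 [-0.02  1.1   0.06] 0.06613960684435656
```

View pics/n.png

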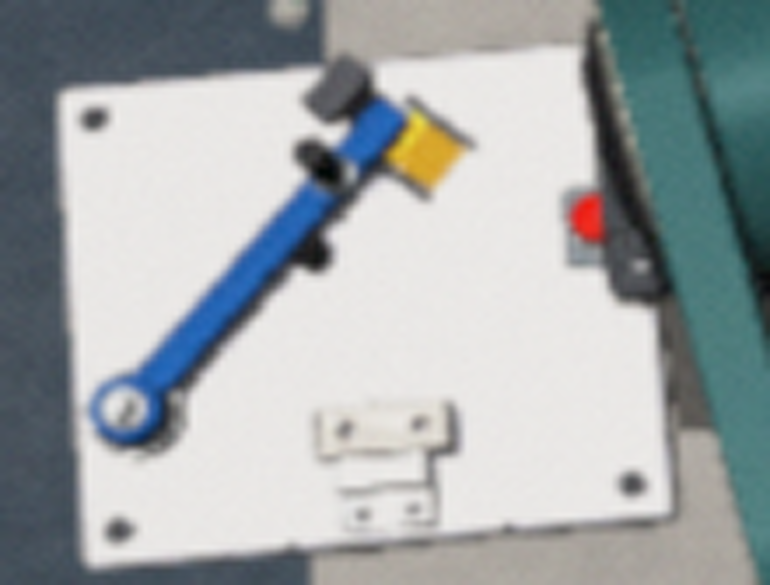

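View pics/o.png

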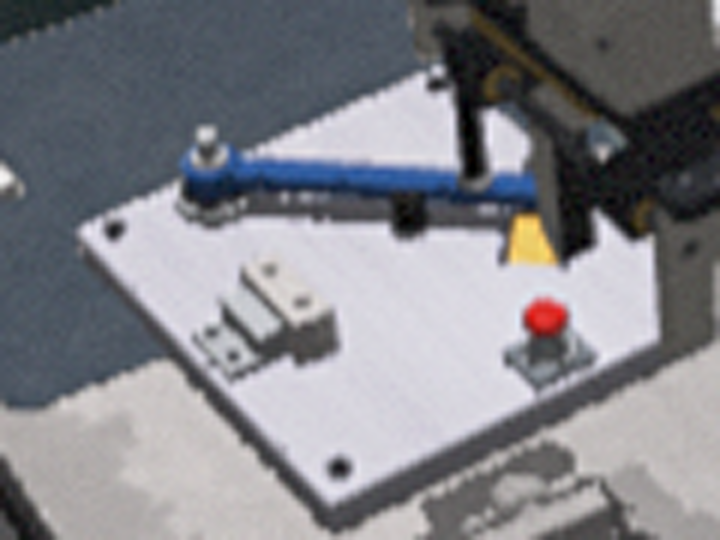

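Run:
```python
from h import *
c=dict(np.load("top2.npz"))
def w2p(w):
    q=w[:2]-C;cc,s=np.cos(YAW),np.sin(YAW);return np.array([cc*q[0]+s*q[1],-s*q[0]+cc*q[1]])*1000
P=[(315,411),(447,401),(452,443),(319,456)]
W=np.array([w2p(world(c,(190+u/7-.5,240+v/6.5-.5),.045)) for u,v in P]);print(W.round(1),W.mean(0))
t=p2w(23.5,-98);print(t);plan([(*t,.13,95.1,4)],0)
```

```text
[[-47.7  17.4]
 [-48.3 -33.4]
 [-65.8 -34.1]
 [-66.4  17. ]] [-57.05298844  -8.25368569]
[0.53211861 0.27687699]
[[0, [28.2, 7.5, 10.7], [0.0, 0.0, 0.0]], [0, [28.2, 7.5, 10.7], [0.0, 0.0, 0.0]], [0, [28.2, 7.5, 10.6], [0.0, 0.0, 0.0]], [0, [28.2, 7.5, 10.6], [0.0, 0.0, 0.0]]]
```

```bash
cat >> h.py <<'E'
def w2p(w):
    q=np.array(w)[:2]-C;cc,s=np.cos(YAW),np.sin(YAW);return np.array([cc*q[0]+s*q[1],-s*q[0]+cc*q[1]])*1000
E
python3 - <<'E'
from h import *
a=w2p([.4493,.3622]);print(a)
t=p2w(a[0],a[1]+3);print(t);plan([(*t,.11,95.1,6)],66)
E
```

```text
[-51.40600384  -5.65267802]
[0.44903332 0.36518812]
[[66, [34.7, -7.5, 10.4], [0.0, 0.0, 0.0]], [66, [34.7, -7.5, 10.4], [0.0, 0.0, 0.0]], [66, [34.7, -7.5, 10.4], [0.0, 0.0, 0.0]], [66, [34.7, -7.5, 10.4], [0.0, 0.0, 0.0]], [66, [34.7, -7.5, 10.4], [0.0, 0.0, 0.0]], [66, [34.7, -7.5, 10.4], [0.0, 0.0, 0.0]]]
```

The block is against the fence but about 3 mm too far towards -y of the outline. I'll recentre it by closing the jaws around a target 3 mm further to +y.

Request:
step_arm:
  increments:
    - [66,[35,-7.5,9],[0,0,0]]
    - [66,[35,-7.5,9],[0,0,0]]
    - [66,[35,-7.5,9],[0,0,0]]
    - [66,[34,-7.5,9],[0,0,0]]
    - [66,[34,-7.5,9],[0,0,0]]
    - [66,[34,-7.5,9],[0,0,0]]
    - [66,[0,0,0],[0,0,0]]

```text
time_s: 19.68
tcp_pos: [0.4455, 0.3722, 0.1178]
tool_rot: [[-0.089, 0.996, 0.002], [0.996, 0.089, 0.002], [0.002, 0.002, -1.0]]
force: [0.8, -0.8, -0.2]
gripper_width: 0.0656
```

Run:
```python
from h import *
st();plan([(.4492,.3652,.1,95.1,1)],66)
```

```text
19.675 [0.4455 0.3722 0.1178] 95.09 [ 0.77 -0.76 -0.17] 0.06559924495750177
[[66, [-7.4, 3.0, 17.8], [0.002, -0.002, 0.0]]]
```

Request:
step_arm:
  increments:
    - [66,[-7.5,3,10],[0.002,-0.002,0]]
    - [66,[0,0,15],[0,0,0]]
    - [66,[0,0,15],[0,0,0]]
    - [66,[0,0,0],[0,0,0]]

```text
time_s: 20.18
tcp_pos: [0.4496, 0.3628, 0.0746]
tool_rot: [[-0.087, 0.996, -0.001], [0.996, 0.087, -0.001], [-0.001, -0.001, -1.0]]
force: [0.5, 0.5, 0.6]
gripper_width: 0.0664
```

Run:
```python
from h import *
st();plan([(.4492,.3652,.044,95.1,1)],66)
```

```text
20.175 [0.4496 0.3628 0.0746] 95.0 [0.51 0.48 0.56] 0.06636131817770963
[[66, [2.4, -0.2, 30.6], [-0.001, 0.001, -0.002]]]
```

Request:
step_arm:
  increments:
    - [66,[2.5,0,12],[0,0,-0.002]]
    - [66,[0,0,12],[0,0,0]]
    - [66,[0,0,5],[0,0,0]]
    - [66,[0,0,0],[0,0,0]]

```text
time_s: 20.68
tcp_pos: [0.4496, 0.3654, 0.0438]
tool_rot: [[-0.089, 0.996, -0.001], [0.996, 0.089, -0.0], [-0.0, -0.001, -1.0]]
force: [-0.1, 0.2, 0.0]
gripper_width: 0.0658
```

Run:
```python
from h import *
st();plan([(.4492,.3652,.044,95.1,1)],66)
```

```text
20.675 [0.4496 0.3654 0.0438] 95.1 [-0.07  0.22  0.04] 0.0658134392897399
[[66, [-0.2, -0.4, -0.2], [-0.001, 0.0, 0.0]]]
```

Request:
step_arm:
  increments:
    - [48,[0,0,0],[0,0,0]]
    - [48,[0,0,0],[0,0,0]]
    - [48,[0,0,0],[0,0,0]]
    - [48,[0,-0.5,0],[0,0,0]]
    - [48,[0,-0.5,0],[0,0,0]]

```text
time_s: 21.3
tcp_pos: [0.4495, 0.3656, 0.0448]
tool_rot: [[-0.089, 0.996, 0.002], [0.996, 0.089, 0.001], [0.0, 0.002, -1.0]]
force: [7.4, 1.6, -5.4]
gripper_width: 0.0497
```

Run:
```python
from h import *
st()
```

```text
21.3 [0.4495 0.3656 0.0448] 95.1 [ 7.42  1.58 -5.36] 0.04971227787800117
```

Request:
step_arm:
  increments:
    - [48,[0,0.2,0.8],[-0.001,0,0]]
    - [48,[0,0,0.6],[0,0,0]]
    - [48,[0,0,0.5],[0,0,0]]

```text
time_s: 21.68
tcp_pos: [0.4497, 0.3656, 0.0444]
tool_rot: [[-0.089, 0.996, 0.003], [0.996, 0.089, 0.001], [0.0, 0.003, -1.0]]
force: [-1.8, -1.9, 4.0]
gripper_width: 0.0494
```

Down on the plate. Releasing, lifting and looking.

Request:
step_arm:
  increments:
    - [66,[0,0,0],[0,0,0]]
    - [66,[0,0,0],[0,0,0]]
    - [66,[0,0,-30],[0,0,0]]
    - [66,[0,0,-50],[0,0,0]]
    - [66,[-20,5,-30],[0,0,0]]
    - [30,[-40,9,0],[0,0,0]]
    - [0,[-40,9,0],[0,0,0]]
    - [0,[-40,9,0],[0,0,0]]
    - [0,[-40,9,0],[0,0,0]]
    - [0,[-20,5,0],[0,0,0]]

```text
time_s: 22.92
tcp_pos: [0.5136, 0.166, 0.1573]
tool_rot: [[-0.092, 0.996, 0.002], [0.996, 0.092, 0.0], [0.0, 0.002, -1.0]]
force: [-0.2, 0.1, 0.0]
gripper_width: 0.0207
```

Run:
```python
from h import *
st();c=capture('top');np.savez('top3.npz',**{k:c[k] for k in('image','depth','camera_matrix','eye','rotation')})
cv2.imwrite('pics/q.png',cv2.resize(c['image'][285:325,225:265],None,fx=15,fy=15,interpolation=cv2.INTER_CUBIC))
t=p2w(23.5,-94.5);print(t);plan([(*t,.11,95.1,4)],0)
```

```text
22.925 [0.5136 0.166  0.1573] 95.3 [-0.23  0.08  0.02] 0.02070720120942811
[0.53180748 0.28036314]
[[0, [28.4, 7.0, 11.8], [0.001, 0.0, 0.001]], [0, [28.4, 7.0, 11.8], [0.001, 0.0, 0.001]], [0, [28.4, 7.0, 11.8], [0.001, 0.0, 0.001]], [0, [28.4, 7.0, 11.8], [0.001, 0.0, 0.001]]]
```

View pics/q.png

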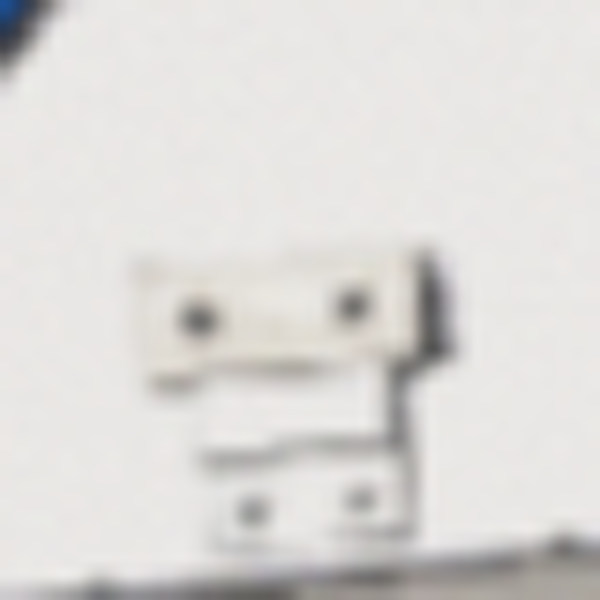

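Request:
step_arm:
  increments:
    - [0,[28,7,9],[0,0,0]]
    - [0,[28,7,9],[0,0,0]]
    - [0,[28,7,9],[0,0,0]]
    - [0,[28,7,9],[0,0,0]]
    - [0,[0,0,0],[0,0,0]]

```text
time_s: 23.6
tcp_pos: [0.5321, 0.2825, 0.1201]
tool_rot: [[-0.089, 0.996, 0.002], [0.996, 0.089, 0.0], [0.0, 0.002, -1.0]]
force: [-0.0, 0.1, 0.1]
gripper_width: 0.0004
```

Run:
```python
from h import *
st();plan([(*p2w(23.5,-94.5),.075,95.1,1)],0)
```

```text
23.6 [0.5321 0.2825 0.1201] 95.12 [-0.03  0.06  0.08] 0.00038408581786526184
[[0, [-2.1, -0.6, 45.1], [0.002, 0.0, 0.0]]]
```

Request:
step_arm:
  increments:
    - [0,[-2,-0.5,15],[0.002,0,0]]
    - [0,[0,0,15],[0,0,0]]
    - [0,[0,0,10],[0,0,0]]
    - [0,[0,0,0],[0,0,0]]

```text
time_s: 24.1
tcp_pos: [0.5312, 0.2787, 0.0769]
tool_rot: [[-0.088, 0.996, -0.001], [0.996, 0.088, -0.0], [-0.0, -0.001, -1.0]]
force: [-0.4, -0.2, 0.1]
gripper_width: 0.0005
```

Run:
```python
from h import *
st();c=capture('scene');cv2.imwrite('pics/r.png',cv2.resize(c['image'][180:270,190:310],None,fx=6,fy=6,interpolation=cv2.INTER_CUBIC))
```

```text
24.1 [0.5312 0.2787 0.0769] 95.06 [-0.45 -0.21  0.11] 0.0005434982471795035
```

View pics/r.png

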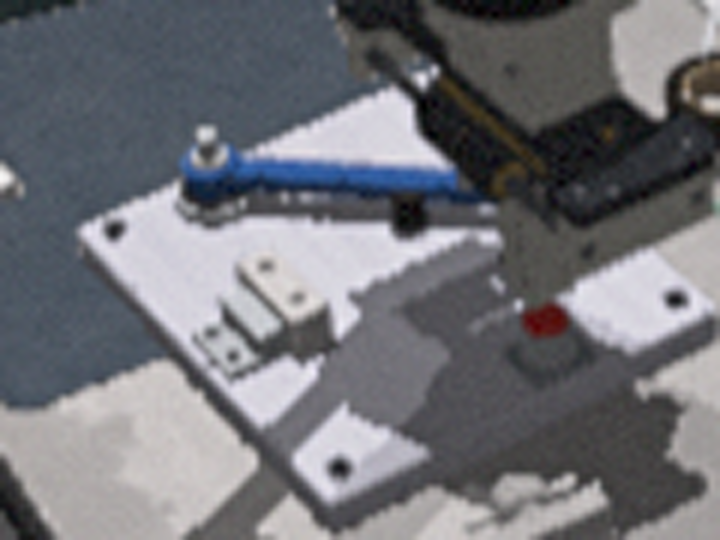

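Request:
step_arm:
  increments:
    - [0,[0.5,0.5,6],[0,0,0]]
    - [0,[0,0,4],[0,0,0]]
    - [0,[0,0,2],[0,0,0]]

```text
time_s: 24.52
tcp_pos: [0.5325, 0.2796, 0.066]
tool_rot: [[-0.088, 0.996, 0.002], [0.996, 0.088, 0.001], [0.0, 0.002, -1.0]]
force: [-2.5, -1.5, 5.2]
gripper_width: 0.0003
```

Request:
step_arm:
  increments:
    - [0,[0,0,2],[0,0,0]]

```text
time_s: 24.65
tcp_pos: [0.5326, 0.2796, 0.0644]
tool_rot: [[-0.088, 0.996, 0.002], [0.996, 0.088, 0.001], [0.0, 0.002, -1.0]]
force: [-3.0, -1.5, 6.6]
gripper_width: 0.0006
```

Request:
step_arm:
  increments:
    - [0,[0,0,2],[0,0,0]]

```text
time_s: 24.78
tcp_pos: [0.5326, 0.2796, 0.0628]
tool_rot: [[-0.088, 0.996, 0.002], [0.996, 0.088, 0.001], [0.0, 0.002, -1.0]]
force: [-3.2, -2.2, 7.3]
gripper_width: 0.0005
```

Request:
step_arm:
  increments:
    - [0,[0,0,1.7],[0,0,0]]

```text
time_s: 24.9
tcp_pos: [0.5326, 0.2796, 0.0616]
tool_rot: [[-0.088, 0.996, 0.002], [0.996, 0.088, 0.001], [0.0, 0.002, -1.0]]
force: [-3.4, -2.5, 7.6]
gripper_width: 0.0004
```

Run:
```python
from h import *
st();c=capture('scene');cv2.imwrite('pics/s.png',cv2.resize(c['image'][180:270,190:310],None,fx=6,fy=6,interpolation=cv2.INTER_CUBIC));st()
```

```text
24.9 [0.5326 0.2796 0.0616] 95.06 [-3.39 -2.52  7.63] 0.0003538555474003895
24.95 [0.5326 0.2796 0.0614] 95.06 [-2.08 -0.78  2.81] 0.00026579618560004906
```

View pics/s.png

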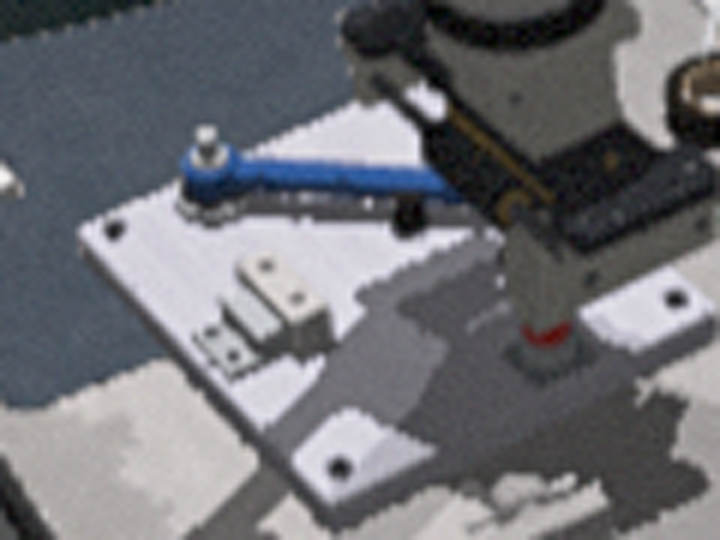

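Run:
```python
from h import *
c=capture('scene');cv2.imwrite('pics/t.png',cv2.resize(c['image'][180:270,190:310],None,fx=6,fy=6,interpolation=cv2.INTER_CUBIC));st()
```

```text
25.0 [0.5326 0.2796 0.0614] 95.06 [-1.51 -0.85  2.47] 0.0006622336373725618
```

View pics/t.png

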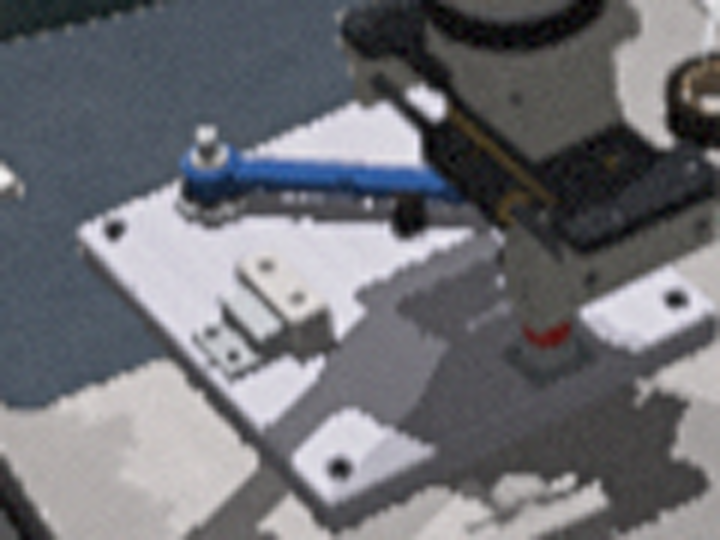

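Not let go yet at about 5 mm of travel, so I'll press further.

Request:
step_arm:
  increments:
    - [0,[0,0,1.7],[0,0,0]]

```text
time_s: 25.12
tcp_pos: [0.5327, 0.2796, 0.0601]
tool_rot: [[-0.088, 0.996, 0.002], [0.996, 0.088, 0.001], [0.001, 0.002, -1.0]]
force: [-3.6, -0.9, 4.9]
gripper_width: 0.0002
```

Request:
step_arm:
  increments:
    - [0,[0,0,1.5],[0,0,0]]

```text
time_s: 25.25
tcp_pos: [0.5328, 0.2797, 0.0586]
tool_rot: [[-0.088, 0.996, 0.003], [0.996, 0.088, 0.001], [0.001, 0.003, -1.0]]
force: [0.1, -0.6, 7.4]
gripper_width: 0.0004
```

Run:
```python
from h import *
c=capture('scene');cv2.imwrite('pics/u.png',cv2.resize(c['image'][180:270,190:310],None,fx=6,fy=6,interpolation=cv2.INTER_CUBIC));st()
```

```text
25.3 [0.5328 0.2797 0.0585] 95.06 [-1.79 -1.48  5.23] 0.000575372529707036
```

View pics/u.png

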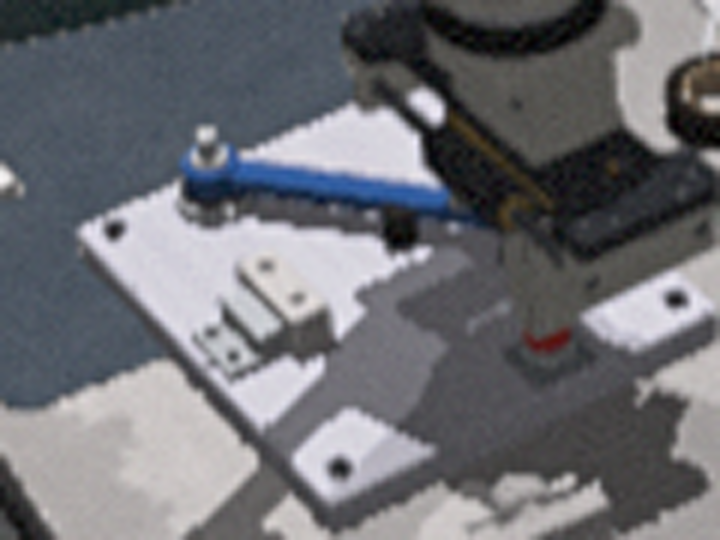

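The arm is on its way. I'll hold briefly, then lift off.

Request:
step_arm:
  increments:
    - [0,[0,0,0],[0,0,0]]
    - [0,[0,0,0],[0,0,0]]
    - [0,[0,0,0],[0,0,0]]

```text
time_s: 25.68
tcp_pos: [0.5329, 0.2798, 0.0592]
tool_rot: [[-0.088, 0.996, 0.003], [0.996, 0.088, 0.001], [0.001, 0.003, -1.0]]
force: [-2.8, -1.9, 4.9]
gripper_width: 0.0006
```

Request:
step_arm:
  increments:
    - [0,[0,0,-20],[0,0,0]]
    - [0,[0,0,-40],[0,0,0]]
    - [0,[-40,0,-30],[0,0,0]]
    - [0,[-50,0,0],[0,0,0]]
    - [0,[-50,0,0],[0,0,0]]
    - [0,[-30,0,0],[0,0,0]]

```text
time_s: 26.42
tcp_pos: [0.5485, 0.1078, 0.1588]
tool_rot: [[-0.092, 0.996, 0.008], [0.996, 0.092, 0.002], [0.001, 0.008, -1.0]]
force: [0.5, 0.3, 1.0]
gripper_width: 0.0006
```

Run:
```python
from h import *
st();c=capture('scene');print(trig(c));cv2.imwrite('pics/v.png',cv2.resize(c['image'][180:270,190:310],None,fx=6,fy=6,interpolation=cv2.INTER_CUBIC))
c=capture('top');cv2.imwrite('pics/w.png',cv2.resize(c['image'][240:330,190:300],None,fx=7,fy=6.5,interpolation=cv2.INTER_CUBIC))
```

```text
26.425 [0.5485 0.1078 0.1588] 95.3 [0.47 0.27 0.95] 0.0005872811400366973
(array([280.52, 232.03]), array([278, 213]), array([283, 235]), 31)
```

View pics/v.png

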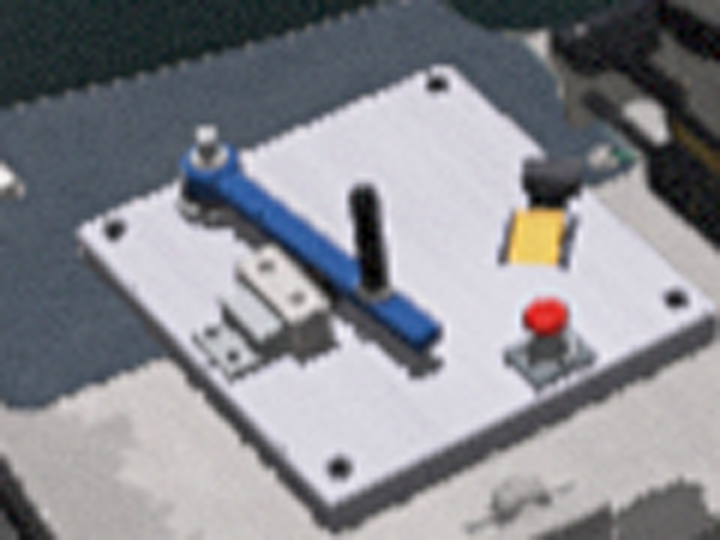

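View pics/w.png

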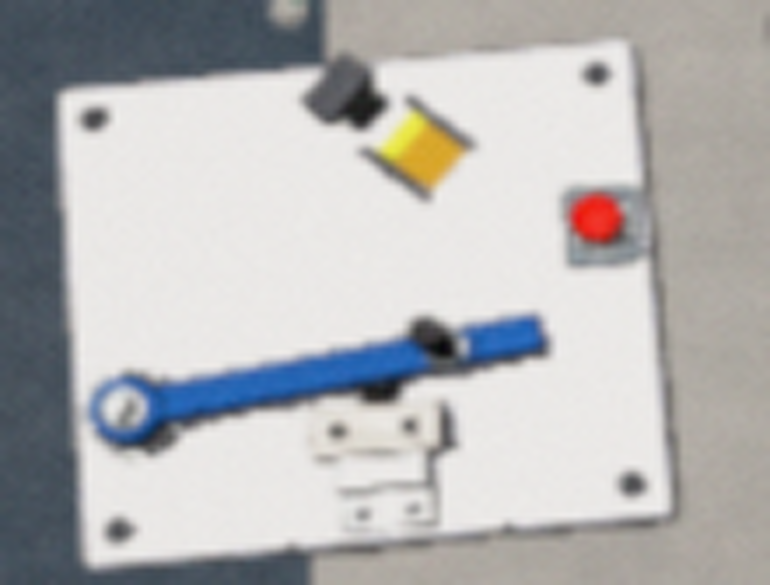

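Run:
```python
from h import *
print(finish_job());st()
```

```text
the job is handed in; nothing more can be done
None
the job is handed in; nothing more can be done
```

The job is done and handed in at about 26.5 s; the hand-in gave no verdict.

- **Cocking:** I pushed the blue arm back by its post in small steps. The ramp force rose, then dropped to about zero, and the trigger popped back up. The arm stayed cocked when I backed off. I felt no hard rise from the rubber stop.
- **Loading:** I gripped the steel block (not the green look-alikes) by its ends and laid it flat against the fence. A picture showed it about 3 mm off along the fence, so I recentred it. The next picture put it within 1–2 mm of the outline's centre.
- **Clamping:** I pressed the trigger to about 8 mm of travel at under 10 N, and the arm snapped shut.

**Last checks:** the pad is on the block, the block is square against the fence, the arm stands at about 0.11 rad and the trigger is back up. The robot was clear of everything. I steered clear of the other items on the bench, but did not check their positions again before handing in.

**Disagreement:** the gripper's position and the camera differed by about 5 mm across the fence and 3 mm along it. I relied on touch and the pictures for the final placing.

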